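Run a batch through the dowel-boring station

ROBOT

A 6-joint arm with a two-finger parallel gripper is mounted at the origin on the work surface. World frame = base frame: x ahead of the robot, y to its left, z up, the work surface at z = 0. Lengths are in mm, angles in degrees, forces in N, time in s.
With the tool pointing down it reaches from about 300 to 850 mm from the base axis. Payload 4.2 kg.
Tool frame: the origin (TCP) lies midway between the tips of the shut fingers; the grasp point (between the pads) lies 19 mm behind it; y points along the fingers, z is the direction in which the jaws open and shut, and the axes are right-handed (so a half turn about y gives the same grasp; the last joint's range is limited). The gripper opens to 91 mm and grips with 3 to 60 N. Pads are 32 mm wide; open, the fingers measure 118 mm over their backs; the gripper's body (76 mm by 178 mm) begins 60 mm behind the grasp point.
Start: joints at [-1.146, 18.312, 89.639, -0, 72.044, -1.146], TCP at [575.016, 0, 213.976] pointing down, gripper open.
Joint ranges: [-177.97, 177.97], [-48.28, 115.42], [12.27, 149.76], [-77.06, 257.06], [2.81, 150.46], [-146.56, 146.56]. Speed limits (degrees/s): [147.25, 147.25, 180, 180, 180, 180].

INTERFACE

Orientations are given as [roll, pitch, yaw] about the fixed x, y, z axes, in that order (R = Rz(yaw) Ry(pitch) Rx(roll)).
In Python, from workcell import env gives the robot as it stands.
- The arm moves only by the shell command python3 -m handwheel 'ROWS' [FORCE]. ROWS is JSON, a list of rows, each a list of 3 entries, a list of its own where there are three numbers: the opening, from 0 (shut) to 1 (fully open), then the shift along the tool's x, y, z in mm, then the turn, a rotation vector about the tool's x, y, z in degrees. A call has exactly 10 rows; each row shifts and turns the commanded pose from where the row before left it, along the tool's axes as they then stand; what a row does not reach is not made up. A row lasts 1/12 s, in which the tool goes at most 41.7 mm and 7.16 degrees, less where a joint would pass 70% of its speed; a pose out of reach is approached as far as the arm can. A call is refused whole if a number of a shift passes 41.7 or a number of a turn 7.16, either way. A call with a gripper value outside its range is refused whole. The fingers move at their own pace and stop on an object; FORCE is the grip in N (left out, the last holds). Time passes only in rows, so rows that do not move let the fingers close, or fill a call up. It gives the time, the measured TCP pose, the force and the opening at its end, in the units of the state.
- env.state(): the state, without advancing time (a new reading comes with each control period).
- env.grab_frame(name): name is "scene" or "side" or "wrist"; returns the picture (480x640x3 uint8, red, green, blue); there is no depth.
- env.camera_info(name): a dict with "fx", "fy", "cx", "cy" (pixels), "k1" (the pictures are not rectified: a ray, as slopes to the right and down, at radius r is drawn at 1 + k1 r^2 times it, then the intrinsics apply), "camera_from_world" (4x4, takes a point from world to camera coordinates); the wrist camera has in their place "mount" (4x4, takes a point from camera to tool coordinates, whose origin is the TCP and whose axes are the tool frame's). Camera axes: x right, y down, z forward; pixel columns grow to the right and rows downward; lengths in mm; the calibration is good to about 2 mm. A picture is of the moment at which its call begins: read the wrist's pose just before it. camera_info takes no time and is no camera call.
- env.job_done(): hands the job in, once; it reports no verdict.
Trained networks look in the newest picture that a camera, given by its name, has taken for a name from the list of things; names that differ only in an ending like _2 or _b are one class to them, and where a whole thing is asked for, a point or a joint stands for the part that bears it (a point fixed in the world has none). Each returns a list of dicts, best first, with "p" (0 to 1); they miss things now and then, are a little off and sometimes report something else, mostly with a low value. They report only what shows in the picture. A call takes as long as a camera call. They do not tell look-alikes from the thing itself.
- env.masks_of(camera, label): "region" (480x640 bool, what is visible of it) and "location" ([column, row] in pixels, amid what is visible of it).
The state is a dict: "time_s": time; "qpos": joint angles; "qvel": joint speeds; "effort": joint torques, N m; "ee_pos": TCP position; "ee_rot": TCP orientation; "force": force on the tool from outside, world axes, zero at the start; "torque": the same for the moment, N m; "gripper_width": finger opening in mm.
Only numpy, scipy, OpenCV 4.12 (cv2) and the standard library are available. Lean on these libraries where they do the work, as an engineer would, in place of code of your own. Each camera call takes 0.05 s, during which the arm holds its last target.

TASK

Lay every loose beech rail end flat in a nest of its own on the boring carriage while that is still locked at its loading station, lengthwise towards the spindles; then pull the index plunger, slide the carriage over to the boring hole and let the plunger drop fully into it, and push the chip drawer home until it clicks in. Only then press the keys one at a time, white, then blue, then green, and last of all bring the carriage back and lock it in its loading hole, with every rail end still in its nest, the drawer shut and the other things on the bench left where they are.

Things in the scene. Friction and masses are not known exactly. Their poses are not given: they have to be found in the camera images.
- station: Fixed dowel-boring station: grey bed (420 mm long in y), steel index rail along its front, green boring head behind (near face 100 mm behind the bed's middle line, 105 mm high, motor on top to 153 mm; spindles end 62 mm behind that line, 61 mm up). Origin on the bench at the bed's middle; x points away from the robot to the head, y along the slide towards the boring end, z up.
- carriage (a joint): Aluminium carriage with four red-walled nests; slides along the station's +y, metres. 0: loading station, where it starts locked by the plunger; 0.100: boring station, nests in line with the spindles. Range -0.006 to 0.116; the end stops do not lock it. About 2 N of friction; stays where it is left.
- plunger (a joint): Spring index plunger on the carriage, metres; 0: pin fully down in a hole (locked), grows as its knob is pulled straight up, to 0.024. Spring 5 N down, 10 N at the top; springs back if let go. The 10 mm round-tipped pin reaches 14 mm below the rail's top: clear above 0.015, rests at 0.014 between holes, drops in within about 1 mm of a hole, where it leaves 1.5 mm of play either way.
- knob (a point): Middle of the plunger's black knob (upright cylinder, 28 mm diameter, 26 mm tall, red ring), 13 mm below its top; rises with it and moves with the carriage. 74 mm above the bench when the pin is down. The tongue plate below is 32 mm under this point; a 22 mm wide sleeve reaches up to 16 mm under it.
- bore_hole (a point): Centre of the boring hole in the index rail's top face (yellow mark on the rail's front), 100 mm along the station's +y from the loading hole, in which the pin starts. With the pin in it the knob stands straight above.
- nest0 (a point): Centre of the floor of the nest at the carriage's -y end, 42 mm above the bench; axes as the station's; moves with the carriage. The other three nests are 48, 96 and 144 mm along +y. Each is inside 63 mm (x) by 42 mm (y), walls 6 mm thick and 10 mm high, open on top. One rail end per nest, any nest. The knob stands 75 mm in front (-x) and 48 mm to the -y side of this point.
- rail0: A loose beech rail end: block 56 mm long (its x) by 38 by 38 mm, about 90 g, pencil line along it; may be absent. Origin at its centre, 19 mm above what it lies on. It lies in a nest with its length along the station's x, either way round, on any long side; gripped by its two ends it can be set straight down.
- rail1: A loose beech rail end: block 56 mm long (its x) by 38 by 38 mm, about 90 g, pencil line along it; may be absent. Origin at its centre, 19 mm above what it lies on. It lies in a nest with its length along the station's x, either way round, on any long side; gripped by its two ends it can be set straight down.
- rail2: A loose beech rail end: block 56 mm long (its x) by 38 by 38 mm, about 90 g, pencil line along it; may be absent. Origin at its centre, 19 mm above what it lies on. It lies in a nest with its length along the station's x, either way round, on any long side; gripped by its two ends it can be set straight down.
- rail3: A loose beech rail end: block 56 mm long (its x) by 38 by 38 mm, about 90 g, pencil line along it; may be absent. Origin at its centre, 19 mm above what it lies on. It lies in a nest with its length along the station's x, either way round, on any long side; gripped by its two ends it can be set straight down.
- cabinet: Fixed grey control cabinet, 180 mm deep (x), 200 mm wide (y), top 100 mm above the bench; a chip drawer in its front (-x) and three keys on its top. Origin on the bench under its centre; x points from front to back.
- drawer (a joint): Opening of the chip drawer in metres: 0 is fully home, at most 0.13; starts open. It slides along the cabinet's -x to open; about 1 N of friction. About 12 mm from home a ball detent resists; some 6 to 10 N push it over, and from about 5 mm it is drawn home and held there by 2 to 3 N. Let go before that it rests or springs back out.
- drawer_front (a point): Middle of the outer face of the drawer's flat wooden front (198 mm wide, from 6 to 86 mm above the bench), 60 mm above the bench; axes as the cabinet's, moves with the drawer. When home this face is 14 mm in front of the cabinet.
- key_white_top (a point): Centre of the top of the white round key (28 mm diameter, 122 mm above the bench when up) on the cabinet's top; neighbours are about 55 mm away across the cabinet. It goes down 6 mm and springs back, 1.5 N to start and 5 N fully down; counts as pressed beyond 4.5 mm. Which key is where differs from start to start.
- key_blue_top (a point): Centre of the top of the blue round key (28 mm diameter, 122 mm above the bench when up) on the cabinet's top; neighbours are about 55 mm away across the cabinet. It goes down 6 mm and springs back, 1.5 N to start and 5 N fully down; counts as pressed beyond 4.5 mm. Which key is where differs from start to start.
- key_green_top (a point): Centre of the top of the green round key (28 mm diameter, 122 mm above the bench when up) on the cabinet's top; neighbours are about 55 mm away across the cabinet. It goes down 6 mm and springs back, 1.5 N to start and 5 N fully down; counts as pressed beyond 4.5 mm. Which key is where differs from start to start.
- glue: Bystander, leave it where it is: white glue bottle, 56 mm diameter, 150 mm tall, origin at its underside's centre.
- cork: Bystander, leave it where it is: cork sanding block 90 x 50 x 35 mm, origin at its underside's centre.
- screwdriver: Bystander, leave it where it is: red-handled screwdriver lying along its x, origin at its underside's centre.
- tin: Bystander, leave it where it is: open steel tin, 76 mm diameter, 75 mm tall, origin at its underside's centre.
- tape: Bystander, leave it where it is: roll of yellow tape lying flat, 72 mm diameter, 25 mm high, origin at its underside's centre.
- jar: Bystander, leave it where it is: amber jar, 70 mm diameter, 80 mm tall, origin at its underside's centre.
Not all that is in view belongs to the job. What is shaped like the rail1 but black or purple is not meant.

How it is judged (in metres and radians):
On the way, in this order (a step that is already met when the one before it is completed fails the run):
1. all rail ends lie in nests while the carriage is locked at the loading station (x of rail0 in the frame of nest0 between -0.006 and 0.006 m and (y of rail0 in the frame of nest0 between -0.005 and 0.005 m or y of rail0 in the frame of nest0 between 0.043 and 0.053 m or y of rail0 in the frame of nest0 between 0.091 and 0.101 m or y of rail0 in the frame of nest0 between 0.139 and 0.149 m) and z of rail0 in the frame of nest0 between 0.015 and 0.023 m and angle between the x axis of each of rail0, rail1, rail2, rail3 and the x axis of nest0, either way round below 0.12 rad and x of rail1 in the frame of nest0 between -0.006 and 0.006 m and (y of rail1 in the frame of nest0 between -0.005 and 0.005 m or y of rail1 in the frame of nest0 between 0.043 and 0.053 m or y of rail1 in the frame of nest0 between 0.091 and 0.101 m or y of rail1 in the frame of nest0 between 0.139 and 0.149 m) and z of rail1 in the frame of nest0 between 0.015 and 0.023 m and x of rail2 in the frame of nest0 between -0.006 and 0.006 m and (y of rail2 in the frame of nest0 between -0.005 and 0.005 m or y of rail2 in the frame of nest0 between 0.043 and 0.053 m or y of rail2 in the frame of nest0 between 0.091 and 0.101 m or y of rail2 in the frame of nest0 between 0.139 and 0.149 m) and z of rail2 in the frame of nest0 between 0.015 and 0.023 m and x of rail3 in the frame of nest0 between -0.006 and 0.006 m and (y of rail3 in the frame of nest0 between -0.005 and 0.005 m or y of rail3 in the frame of nest0 between 0.043 and 0.053 m or y of rail3 in the frame of nest0 between 0.091 and 0.101 m or y of rail3 in the frame of nest0 between 0.139 and 0.149 m) and z of rail3 in the frame of nest0 between 0.015 and 0.023 m and value of joint carriage between -0.004 and 0.004 m and value of joint plunger below 0.0025 m), for 0.2 s.
2. the carriage is at the boring hole with the plunger fully down in it (value of joint carriage between 0.096 and 0.104 m and value of joint plunger below 0.0025 m), for 0.2 s.
3. press the white key, alone, with the carriage indexed at the boring hole and the drawer home (all of step 2 and height (world z) of key_white_top below 0.1175 m and height (world z) of each of key_blue_top, key_green_top above 0.1205 m and value of joint drawer below 0.0025 m), for 0.06 s.
4. press the blue key, alone, with the carriage indexed at the boring hole and the drawer home (all of step 2 and height (world z) of key_blue_top below 0.1175 m and height (world z) of each of key_white_top, key_green_top above 0.1205 m and value of joint drawer below 0.0025 m), for 0.06 s.
5. press the green key, alone, with the carriage indexed at the boring hole and the drawer home (all of step 2 and height (world z) of key_green_top below 0.1175 m and height (world z) of each of key_white_top, key_blue_top above 0.1205 m and value of joint drawer below 0.0025 m), for 0.06 s.
6. the carriage is back at the loading station with the plunger fully down in its hole (value of joint carriage between -0.004 and 0.004 m and value of joint plunger below 0.0025 m), for 0.2 s.
At the end, for the whole second after the job is handed in: Every rail end lies at rest, flat in a nest (centred within 6 mm in x, 5 mm in y, height within 4 mm, lengthwise within 0.12 rad of the station's x); carriage within 4 mm of 0, plunger within 2.5 mm of fully down; drawer within 2.5 mm of home; keys up (within 1.5 mm) (all of step 6 and x of rail0 in the frame of nest0 between -0.006 and 0.006 m and (y of rail0 in the frame of nest0 between -0.005 and 0.005 m or y of rail0 in the frame of nest0 between 0.043 and 0.053 m or y of rail0 in the frame of nest0 between 0.091 and 0.101 m or y of rail0 in the frame of nest0 between 0.139 and 0.149 m) and z of rail0 in the frame of nest0 between 0.015 and 0.023 m and angle between the x axis of each of rail0, rail1, rail2, rail3 and the x axis of nest0, either way round below 0.12 rad and x of rail1 in the frame of nest0 between -0.006 and 0.006 m and (y of rail1 in the frame of nest0 between -0.005 and 0.005 m or y of rail1 in the frame of nest0 between 0.043 and 0.053 m or y of rail1 in the frame of nest0 between 0.091 and 0.101 m or y of rail1 in the frame of nest0 between 0.139 and 0.149 m) and z of rail1 in the frame of nest0 between 0.015 and 0.023 m and x of rail2 in the frame of nest0 between -0.006 and 0.006 m and (y of rail2 in the frame of nest0 between -0.005 and 0.005 m or y of rail2 in the frame of nest0 between 0.043 and 0.053 m or y of rail2 in the frame of nest0 between 0.091 and 0.101 m or y of rail2 in the frame of nest0 between 0.139 and 0.149 m) and z of rail2 in the frame of nest0 between 0.015 and 0.023 m and x of rail3 in the frame of nest0 between -0.006 and 0.006 m and (y of rail3 in the frame of nest0 between -0.005 and 0.005 m or y of rail3 in the frame of nest0 between 0.043 and 0.053 m or y of rail3 in the frame of nest0 between 0.091 and 0.101 m or y of rail3 in the frame of nest0 between 0.139 and 0.149 m) and z of rail3 in the frame of nest0 between 0.015 and 0.023 m and linear speed of each of rail0, rail1, rail2, rail3 below 0.02 m/s and value of joint drawer below 0.0025 m and height (world z) of each of key_white_top, key_blue_top, key_green_top above 0.1205 m); the robot touches nothing.
It fails at once if a key is pressed (over 3 mm) while the carriage is not locked at the boring hole or the drawer is not home (height (world z) of any of key_white_top, key_blue_top, key_green_top below 0.119 m and (not (value of joint carriage between 0.096 and 0.104 m and value of joint plunger below 0.0025 m) or not (value of joint drawer below 0.004 m))).
It fails at once if two keys are pressed (over 3 mm) at once (height (world z) of each of key_white_top, key_blue_top below 0.119 m or height (world z) of each of key_white_top, key_green_top below 0.119 m or height (world z) of each of key_blue_top, key_green_top below 0.119 m).
It fails at once if a bystander is moved more than 4 cm (distance of any of glue, cork, screwdriver, tin, tape, jar from where it was at the start of the episode above 0.04 m).
Of rail0, rail1, rail2, rail3 only 3 to 4 are there at a start; the rules pass over those that are not, and their reading is None.
At some moment in a run one of rail0, rail1, rail2, rail3 may be knocked a few centimetres aside while the robot is not near it.
Once in a run the grip may slacken for a moment while it holds something.
It also fails if it takes over 200 s, if anything falls off the work surface, if the arm or the gripper's body presses on something with over 40 N, if the wrist force passes 120 N, or if a joint passes its speed limit or range.

## Working session

There is one attempt and no reset: what is moved stays moved. The work goes in short steps, Python scripts to look and compute and a shell command to move; the robot and the scene stay as the last step left them, time stands still between calls to the robot, and variables do not carry over. Pictures are saved under pics/ and viewed, and the job is handed in when it is done.

```bash
ls -la; mkdir -p pics; python3 - <<'E'
from workcell import env
import cv2,numpy as np
np.set_printoptions(precision=4,suppress=True)
for n in ["scene","side","wrist"]:
    im=env.grab_frame(n); cv2.imwrite(f"pics/{n}0.png",im[:,:,::-1]); print(n,env.camera_info(n))
print(env.state())
E
```

```text
total 12
drwxr-xr-x  3 agent agent 4096 Dec  6 20:31 .
drwxr-xr-x 23 root  root  4096 Dec  6 20:31 ..
drwxr-xr-x  2 agent agent 4096 Dec  6 20:31 pics
scene {'fx': 464.7233464485086, 'fy': 464.7233464485086, 'cx': 322.2387997000778, 'cy': 234.8341820262548, 'k1': -0.06458434364930461, 'camera_from_world': array([[   0.3544,    0.9351,    0.006 , -188.5807],
       [   0.7878,   -0.2951,   -0.5406, -364.8788],
       [  -0.5038,    0.1963,   -0.8412, 1478.9847],
       [   0.    ,    0.    ,    0.    ,    1.    ]])}
side {'fx': 457.00219055016413, 'fy': 457.00219055016413, 'cx': 314.44202172841057, 'cy': 248.85682579463307, 'k1': -0.05930996316814811, 'camera_from_world': array([[   0.9872,   -0.1594,    0.0062, -545.0459],
       [  -0.0951,   -0.6194,   -0.7793,  108.9086],
       [   0.1281,    0.7688,   -0.6266, 1073.5872],
       [   0.    ,    0.    ,    0.    ,    1.    ]])}
wrist {'fx': 427.8310641594879, 'fy': 427.8310641594879, 'cx': 312.66300996889004, 'cy': 236.9860274376077, 'k1': -0.07235298853624342, 'mount': array([[  -0.0006,    0.9716,    0.2367,  -66.1085],
       [  -0.0004,   -0.2367,    0.9716, -168.889 ],
       [   1.    ,    0.0005,    0.0006,    0.9465],
       [   0.    ,    0.    ,    0.    ,    1.    ]])}
{'time_s': 0.15, 'qpos': array([-1.1467, 18.3422, 89.6879,  0.0002, 72.0415, -1.1445]), 'qvel': array([ 0.049 , -0.2396, -0.2496, -0.0228, -0.0239, -0.0155]), 'effort': array([ -0.0006, -41.2775, -23.2154,   0.0727,   0.0433,  -0.0001]), 'ee_pos': array([574.6533,   0.0008, 213.3398]), 'ee_rot': array([-90.0716,   0.0016, -90.0023]), 'force': array([-0.1203, -0.1414,  0.3698]), 'torque': array([-0.0576, -0.0262, -0.0118]), 'gripper_width': 91.22471417507575}
```

View pics/scene0.png

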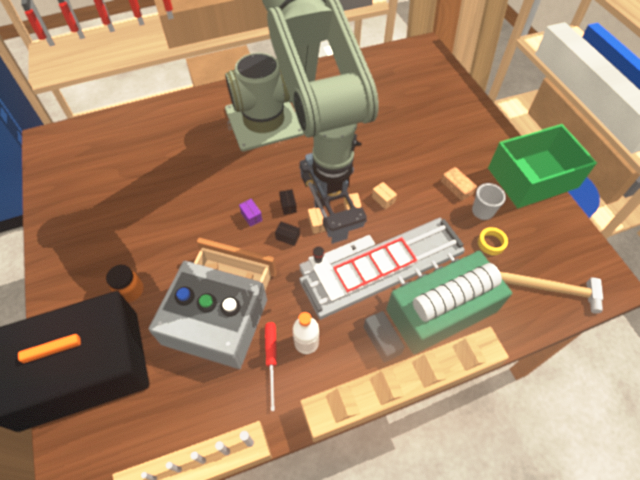

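View pics/side0.png

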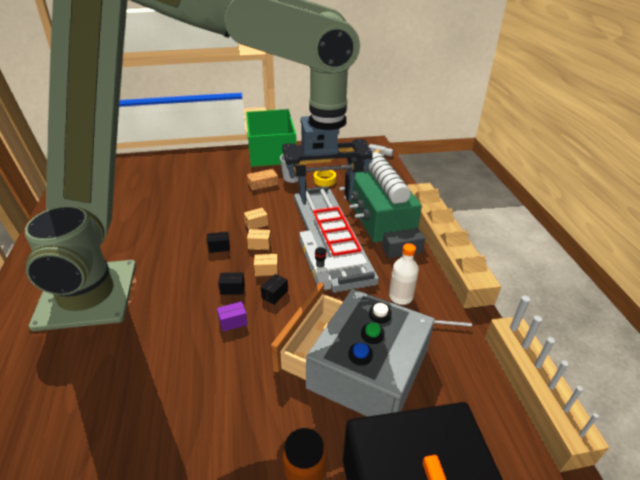

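View pics/wrist0.png

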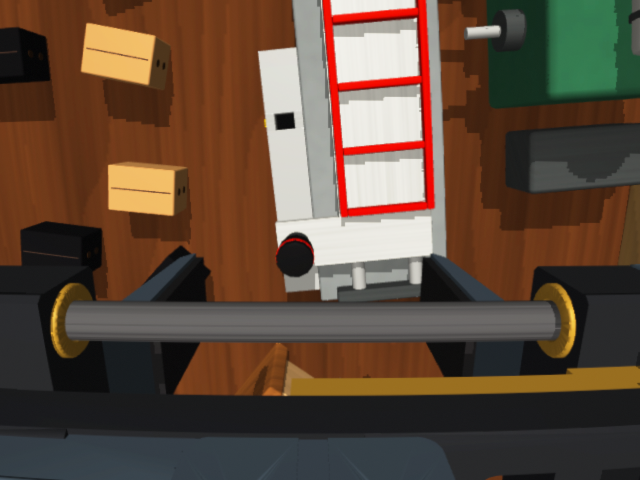

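```bash
cat > h.py <<'E'
from workcell import env
import cv2,numpy as np
from scipy.spatial.transform import Rotation as Rn
np.set_printoptions(precision=2,suppress=True)
def rot(r): return Rn.from_euler('xyz',r,degrees=True).as_matrix()
def snap(name,tag=None):
    s=env.state(); im=env.grab_frame(name)
    if tag: cv2.imwrite(f"pics/{tag}.png",im[:,:,::-1])
    return s,im
def campose(name,s=None):
    i=env.camera_info(name)
    if name=="wrist":
        T=np.eye(4);T[:3,:3]=rot(s["ee_rot"]);T[:3,3]=s["ee_pos"]; return T@i["mount"],i
    return np.linalg.inv(i["camera_from_world"]),i
def ray(name,uv,s=None):
    W,i=campose(name,s)
    K=np.array([[i["fx"],0,i["cx"]],[0,i["fy"],i["cy"]],[0,0,1]])
    p=cv2.undistortPoints(np.array([[uv]],float),K,np.array([i["k1"],0,0,0,0]))[0,0]
    d=W[:3,:3]@np.array([p[0],p[1],1]); return W[:3,3],d/np.linalg.norm(d)
def proj(name,P,s=None):
    W,i=campose(name,s); c=np.linalg.inv(W)@np.append(P,1); x=c[:2]/c[2]; x=x*(1+i["k1"]*(x@x))
    return np.array([i["fx"]*x[0]+i["cx"],i["fy"]*x[1]+i["cy"]])
def onz(name,uv,z,s=None):
    o,d=ray(name,uv,s); return o+d*(z-o[2])/d[2]
def tri(rays):
    A=np.zeros((3,3));b=np.zeros(3)
    for o,d in rays:
        M=np.eye(3)-np.outer(d,d);A+=M;b+=M@o
    P=np.linalg.solve(A,b); return P,[np.linalg.norm(np.cross(P-o,d)) for o,d in rays]
def delta(target,yaw=None):
    """tool-axis shift and yaw turn to go from measured pose to target TCP (tool down)"""
    s=env.state();R=rot(s["ee_rot"]);print("pos",s["ee_pos"],"rot",s["ee_rot"]);print("shift tool xyz",R.T@(np.array(target)-s["ee_pos"]))
E
python3 - <<'E'
from h import *
for c in ["scene","side"]:
    env.grab_frame(c)
    for l in ["rail0","cork","glue","screwdriver","tin","tape","jar","station","carriage","knob","bore_hole","drawer_front","key_white_top","key_blue_top","key_green_top","cabinet"]:
        try: r=env.masks_of(c,l)
        except Exception as e: print(c,l,e);continue
        print(c,l,[(round(float(d["p"]),2),np.round(d["location"]),int(d["region"].sum())) for d in r])
print(env.state()["time_s"])
E
```

```text
scene rail0 [(0.9, array([384., 195.]), 378), (0.75, array([289., 233.]), 408), (0.72, array([285., 203.]), 326), (0.63, array([248., 211.]), 361), (0.54, array([315., 219.]), 287)]
scene cork []
scene glue [(0.75, array([306., 336.]), 865)]
scene screwdriver [(0.74, array([269., 345.]), 608)]
scene tin [(0.6, array([489., 199.]), 824)]
scene tape [(0.69, array([495., 236.]), 404)]
scene jar [(0.68, array([124., 283.]), 929), (0.46, array([384., 196.]), 392)]
scene station [(0.73, array([361., 268.]), 3210), (0.67, array([411., 283.]), 16883)]
scene carriage [(0.9, array([362., 270.]), 3334)]
scene knob [(0.57, array([319., 255.]), 137), (0.37, array([356., 198.]), 68)]
scene bore_hole [(0.59, array([412., 285.]), 17038)]
scene drawer_front [(0.96, array([234., 260.]), 2083)]
scene key_white_top []
scene key_blue_top [(0.17, array([218., 301.]), 9835)]
scene key_green_top [(0.72, array([234., 260.]), 2049)]
scene cabinet [(0.93, array([219., 302.]), 9612), (0.37, array([235., 261.]), 2100)]
side rail0 [(0.97, array([231., 284.]), 582), (0.93, array([260., 237.]), 415), (0.91, array([
[... 479 characters left out ...]
rray([409., 275.]), 1185), (0.37, array([332., 247.]), 2255)]
side station [(0.67, array([362., 224.]), 10204)]
side carriage [(0.61, array([338., 246.]), 2242)]
side knob []
side bore_hole [(0.59, array([361., 219.]), 9763), (0.5, array([405., 275.]), 1212)]
side drawer_front [(0.95, array([302., 333.]), 2946), (0.43, array([459., 326.]), 50)]
side key_white_top [(0.51, array([378., 309.]), 151)]
side key_blue_top [(0.59, array([362., 221.]), 10097), (0.54, array([362., 351.]), 205)]
side key_green_top [(0.54, array([374., 326.]), 177)]
side cabinet [(0.63, array([347., 348.]), 13150), (0.53, array([319., 255.]), 138), (0.42, array([377., 309.]), 150), (0.35, array([254., 218.]), 399)]
1.85
```

```bash
python3 - <<'E'
from h import *
for n,a,b in [("A",(255,218),(355,201)),("B",(258,240),(384,195)),("B2",(255,218),(384,195)),("B3",(258,240),(355,201)),("C",(265,265),(316,219))]:
    P,e=tri([ray("side",a),ray("scene",b)]); print(n,P,e,onz("side",a,19),onz("scene",b,19))
for n,a,b in [("knob",(320,254),(319,256)),("white",(380,309),(230,304)),("green",(374,329),(206,300)),("blue",(361,351),(185,294))]:
    P,e=tri([ray("side",a),ray("scene",b)]); print(n,P,e)
im=cv2.imread("pics/side0.png"); cv2.imwrite("pics/side0c.png",cv2.resize(im[100:380,190:440],None,fx=2.1,fy=2.1,interpolation=cv2.INTER_CUBIC))
im=cv2.imread("pics/scene0.png"); cv2.imwrite("pics/scene0c.png",cv2.resize(im[150:390,150:470],None,fx=2.5,fy=2.5,interpolation=cv2.INTER_CUBIC))
E
```

```text
A [428.46 134.38  70.26] [np.float64(15.49153734074355), np.float64(15.491537340743413)] [418.59 228.57  19.  ] [410.91 142.7   19.  ]
B [406.19 234.27 -40.14] [np.float64(24.53201683835091), np.float64(24.53201683835091)] [420.48 125.32  19.  ] [419.95 226.89  19.  ]
B2 [419.11 227.45  19.03] [np.float64(0.810982594323417), np.float64(0.8109825943235521)] [418.59 228.57  19.  ] [419.95 226.89  19.  ]
B3 [415.92 139.18  15.24] [np.float64(7.155970079892362), np.float64(7.155970079892478)] [420.48 125.32  19.  ] [410.91 142.7   19.  ]
C [430.87  20.25  20.02] [np.float64(0.3379619374544482), np.float64(0.3379619374546575)] [431.13  21.05  19.  ] [429.86  20.7   19.  ]
knob [564.29 -20.19  68.6 ] [np.float64(3.174638331244999), np.float64(3.174638331244787)]
white [ 638.65 -256.36  115.96] [np.float64(0.40034595702537695), np.float64(0.40034595702545517)]
green [ 612.76 -304.13  117.3 ] [np.float64(1.62461800431738), np.float64(1.6246180043174625)]
blue [ 578.62 -345.35  110.82] [np.float64(1.4752082255944483), np.float64(1.4752082255943948)]
```

View pics/side0c.png

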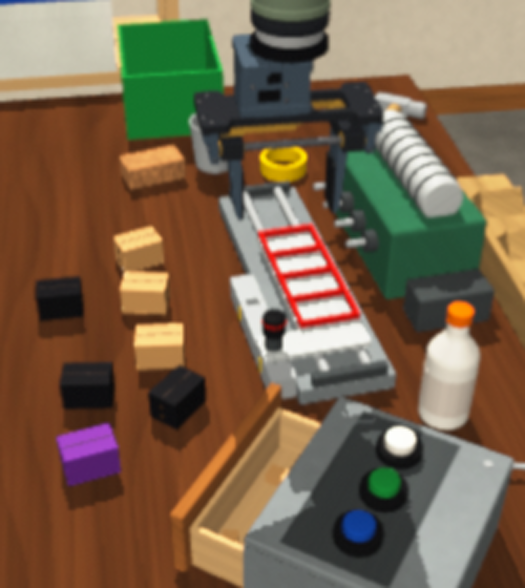

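View pics/scene0c.png

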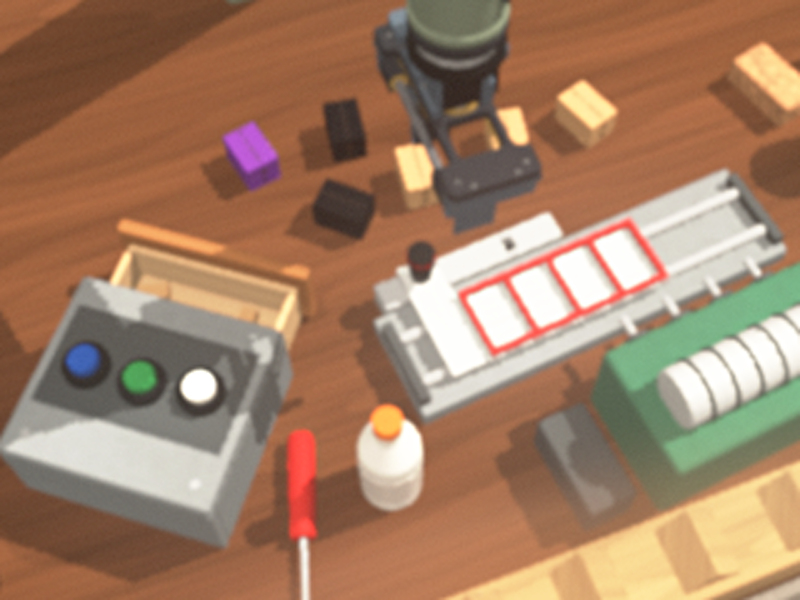

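```bash
python3 -m handwheel '[[1,[-12.5,-29,-18.75],[0,0,0]],[1,[-12.5,-29,-18.75],[0,0,0]],[1,[-12.5,-29,-18.75],[0,0,0]],[1,[-12.5,-29,-18.75],[0,0,0]],[1,[0,0,0],[0,0,0]],[1,[0,0,0],[0,0,0]],[1,[0,0,0],[0,0,0]],[1,[0,0,0],[0,0,0]],[1,[0,0,0],[0,0,0]],[1,[0,0,0],[0,0,0]]]' 20; python3 - <<'E'
from h import *
s,im=snap("wrist","w1");print(s["ee_pos"],s["ee_rot"],s["time_s"])
E
```

```text
time_s: 2.68
ee_pos: [500.1, 49.6, 328.6]
ee_rot: [-90.1, -0.0, -90.0]
force: [-0.8, -0.2, 0.2]
gripper_width: 91.2
[500.07  49.64 328.6 ] [-90.15  -0.01 -90.04] 2.6833
```

View pics/w1.png

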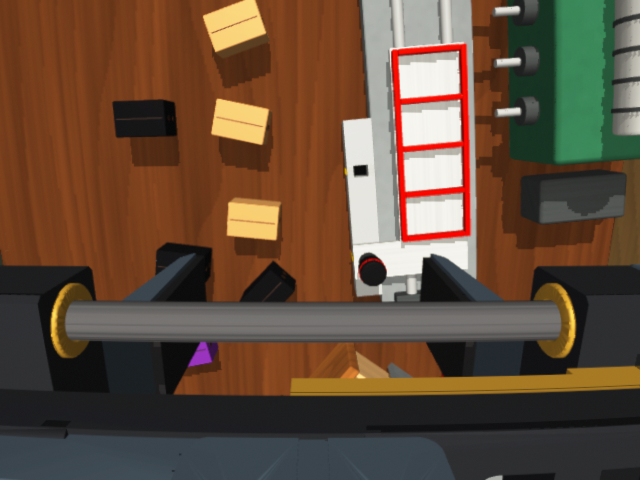

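```bash
python3 -m handwheel '[[1,[-20,15,10],[0,0,0]],[1,[-20,15,10],[0,0,0]],[1,[-20,10,10],[0,0,0]],[1,[0,0,0],[0,0,0]],[1,[0,0,0],[0,0,0]],[1,[0,0,0],[0,0,0]],[1,[0,0,0],[0,0,0]],[1,[0,0,0],[0,0,0]],[1,[0,0,0],[0,0,0]],[1,[0,0,0],[0,0,0]]]'; python3 - <<'E'
from h import *
s,im=snap("wrist","w2");print(s["ee_pos"],s["ee_rot"],s["time_s"])
im1=cv2.imread("pics/w1.png")
for p in [(235,25),(255,38),(240,112),(240,138),(255,212),(255,232),(395,70),(400,75),(430,75)]: print(p,im1[p[1],p[0],::-1])
E
```

```text
time_s: 3.57
ee_pos: [530.0, 109.5, 290.5]
ee_rot: [-89.9, 0.0, -90.0]
force: [-1.1, -0.4, 0.0]
gripper_width: 90.9
[529.98 109.5  290.51] [-89.94   0.   -90.04] 3.5667
(235, 25) [248 205 120]
(255, 38) [106  72  39]
(240, 112) [250 211 120]
(240, 138) [249 206 115]
(255, 212) [249 207 116]
(255, 232) [249 205 112]
(395, 70) [250  14   0]
(400, 75) [246 243 237]
(430, 75) [243 243 237]
```

View pics/w2.png

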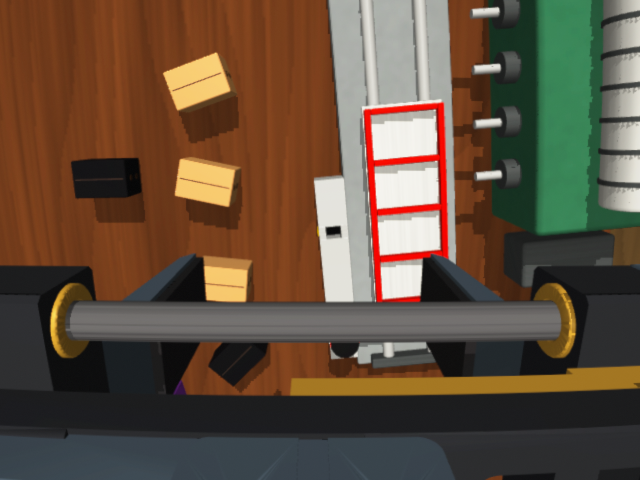

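```bash
cat >> h.py <<'E'
def rails(im,s,zt=38,name="wrist"):
    """im RGB. beech top faces -> list (center uv, world center, yaw deg mod 180 of long axis, dims)"""
    f=im.astype(int);m=((f[...,0]>215)&(f[...,1]>165)&(f[...,2]>70)&(f[...,2]<170)&(f[...,0]-f[...,2]>90)).astype(np.uint8)
    m=cv2.morphologyEx(m,cv2.MORPH_CLOSE,np.ones((5,5),np.uint8))
    cs,_=cv2.findContours(m,cv2.RETR_EXTERNAL,cv2.CHAIN_APPROX_NONE);out=[]
    for c in cs:
        if cv2.contourArea(c)<600: continue
        W=np.array([onz(name,p[0],zt,s)[:2] for p in c],np.float32)
        (cx,cy),(w,h),a=cv2.minAreaRect(W)
        if w<h: a+=90;w,h=h,w
        a=(a+90)%180-90
        M=c[:,0,:].mean(0); out.append((M,np.array([cx,cy]),a,(w,h)))
    return out
def red(im):
    f=im.astype(int);return ((f[...,0]>150)&(f[...,1]<80)&(f[...,2]<80)).astype(np.uint8)
E
python3 - <<'E'
from h import *
poses={"w1":dict(ee_pos=np.array([500.07,49.64,328.6]),ee_rot=[-90.15,-.01,-90.04]),"w2":dict(ee_pos=np.array([529.98,109.5,290.51]),ee_rot=[-89.94,0,-90.04])}
for k,s in poses.items():
    im=cv2.imread(f"pics/{k}.png")[:,:,::-1]
    for r in rails(im,s): print(k,*r)
    m=red(im); n,l,st,_=cv2.connectedComponentsWithStats(m); i=1+np.argmax(st[1:,4])
    pts=np.argwhere(l==i)[:,::-1]
    W=np.array([onz("wrist",p,52,s)[:2] for p in pts],np.float32); r=cv2.minAreaRect(W);print("red",r, cv2.boxPoints(r))
E
```

```text
w1 [252.26 220.34] [433.94  22.27] -5.758705139160156 (54.73129653930664, 37.18124008178711)
w1 [239.26 120.95] [423.72 128.29] -12.037925720214844 (54.528499603271484, 36.571739196777344)
w1 [233.93  23.82] [420.94 224.85] 18.534900665283203 (54.52080535888672, 37.85724639892578)Traceback (most recent call last):
  File "<stdin>", line 8, in <module>
  File "h.py", line 24, in onz
    o,d=ray(name,uv,s); return o+d*(z-o[2])/d[2]
        ~~~^^^^^^^^^^^
  File "h.py", line 16, in ray
    W,i=campose(name,s)
        ~~~~~~~^^^^^^^^
  File "h.py", line 11, in campose
    i=env.camera_info(name)
ValueError: time passes only in moves, steps and waits
```

```bash
sed -i 's/    i=env.camera_info(name)/    if name not in _C: _C[name]=env.camera_info(name)\n    i=_C[name]/; s/^np.set_print/_C={}\nnp.set_print/' h.py
python3 - <<'E'
from h import *
poses={"w1":dict(ee_pos=np.array([500.07,49.64,328.6]),ee_rot=[-90.15,-.01,-90.04]),"w2":dict(ee_pos=np.array([529.98,109.5,290.51]),ee_rot=[-89.94,0,-90.04])}
for k,s in poses.items():
    im=cv2.imread(f"pics/{k}.png")[:,:,::-1]
    for r in rails(im,s): print(k,*r)
    m=red(im); n,l,st,_=cv2.connectedComponentsWithStats(m); i=1+np.argmax(st[1:,4])
    pts=np.argwhere(l==i)[:,::-1]
    W=np.array([onz("wrist",p,52,s)[:2] for p in pts],np.float32); r=cv2.minAreaRect(W);print("red",r); print(cv2.boxPoints(r))
    # uv of extreme corners
    box=cv2.approxPolyDP(cv2.convexHull(pts.astype(np.int32)),6,True);print(box[:,0].tolist())
E
```

```text
w1 [252.26 220.34] [433.94  22.27] -5.758705139160156 (54.73129653930664, 37.18124008178711)
w1 [239.26 120.95] [423.72 128.29] -12.037925720214844 (54.528499603271484, 36.571739196777344)
w1 [233.93  23.82] [420.94 224.85] 18.534900665283203 (54.52080535888672, 37.85724639892578)
red ((623.8519897460938, 103.0081787109375), (74.79175567626953, 195.5309295654297), 5.430899143218994)
[[577.37 196.8 ]
 [595.88   2.14]
 [670.33   9.22]
 [651.83 203.87]]
[[469, 235], [402, 240], [393, 50], [465, 44]]
w2 [225.11 283.34] [440.19  22.43] -3.594757080078125 (42.9540901184082, 37.23964309692383)
w2 [204.07 182.07] [423.98 128.65] -12.182838439941406 (54.33580017089844, 36.71023941040039)
w2 [196.77  80.92] [421.41 224.39] 18.62704849243164 (54.55023193359375, 36.226139068603516)
red ((624.11767578125, 104.53167724609375), (74.86465454101562, 193.3737335205078), 5.46624755859375)
[[577.65 197.21]
 [596.07   4.72]
 [670.59  11.85]
 [652.17 204.34]]
[[418, 301], [376, 300], [364, 111], [443, 103], [447, 258]]
```

```bash
python3 -m handwheel '[[0.85,[-23,38,-21.8],[0,0,0]],[0.85,[-23,38,-21.8],[0,0,0]],[0.85,[-23,38,-21.8],[0,0,0]],[0.85,[-23,38,-21.8],[0,0,0]],[0.85,[-23,38,-21.8],[0,0,0]],[0.85,[0,0,0],[0,-6.2,0]],[0.85,[0,0,0],[0,-6.2,0]],[0.85,[0,0,0],[0,-6.2,0]],[0.85,[0,0,0],[0,0,0]],[0.85,[0,0,0],[0,0,0]]]' 20; python3 - <<'E'
from h import *
s,im=snap("wrist","w3");print(s["ee_pos"],s["ee_rot"],s["time_s"])
for r in rails(im,s): print(*r)
E
```

```text
time_s: 4.45
ee_pos: [438.4, 206.9, 130.2]
ee_rot: [-90.0, 0.0, -71.6]
force: [-0.2, -0.4, -0.8]
gripper_width: 77.8
[438.36 206.86 130.15] [-89.97   0.   -71.56] 4.45
[260.03 353.09] [431.7  115.94] 18.665485382080078 (52.74665069580078, 25.92975616455078)
[293.63 202.9 ] [420.64 225.7 ] 18.417766571044922 (54.700992584228516, 36.20021057128906)
```

View pics/w3.png

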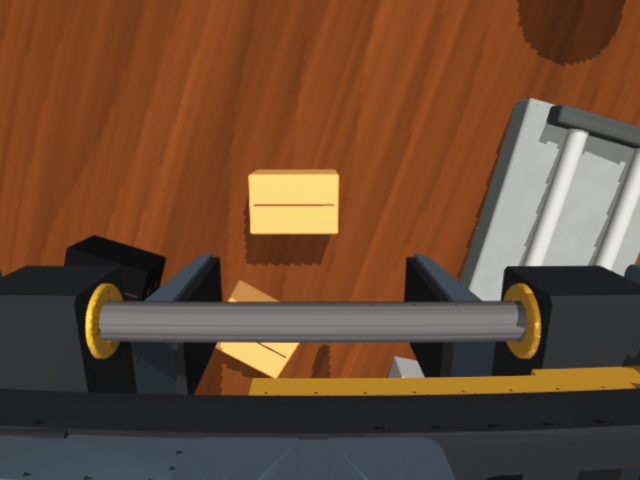

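```bash
python3 - <<'E'
from h import *
delta([420.7,225.5,15])
E
```

```text
pos [438.43 206.8  130.2 ] rot [-89.96   0.   -71.56]
shift tool xyz [-23.34 115.19 -10.98]
```

```bash
python3 -m handwheel '[[0.85,[-11.7,10,-5.5],[0,0,0]],[0.85,[-11.7,15,-5.5],[0,0,0]],[0.85,[0,20,0],[0,0,0]],[0.85,[0,20,0],[0,0,0]],[0.85,[0,20,0],[0,0,0]],[0.85,[0,15,0],[0,0,0]],[0.85,[0,10,0],[0,0,0]],[0.85,[0,5,0],[0,0,0]],[0.85,[0,0,0],[0,0,0]],[0.85,[0,0,0],[0,0,0]]]' 20
python3 -m handwheel '[[0.5,[0,0,0],[0,0,0]],[0.5,[0,0,0],[0,0,0]],[0.5,[0,0,0],[0,0,0]],[0.5,[0,0,0],[0,0,0]],[0.5,[0,0,0],[0,0,0]],[0.5,[0,0,0],[0,0,0]],[0.5,[0,0,0],[0,0,0]],[0.5,[0,-10,0],[0,0,0]],[0.5,[0,-20,0],[0,0,0]],[0.5,[0,-20,0],[0,0,0]]]' 25
python3 - <<'E'
from h import *
s,im=snap("wrist","w4");print(s)
E
```

```text
time_s: 5.33
ee_pos: [420.7, 225.6, 15.3]
ee_rot: [-90.0, 0.0, -71.5]
force: [-0.1, 0.0, 0.3]
gripper_width: 77.8
time_s: 6.17
ee_pos: [419.5, 225.0, 64.7]
ee_rot: [-90.2, -0.0, -71.4]
force: [-0.0, -0.3, -0.7]
gripper_width: 55.8
{'time_s': 6.1667, 'qpos': array([ 26.83,  18.46, 114.23,  -0.  ,  47.46,   8.23]), 'qvel': array([  0.09, -20.22, -16.8 ,   0.  ,  35.3 ,  -0.05]), 'effort': array([  0.01, -33.8 , -16.25,   0.06,  -0.36,  -0.  ]), 'ee_pos': array([419.45, 225.05,  64.68]), 'ee_rot': array([-90.16,  -0.03, -71.4 ]), 'force': array([-0.04, -0.25, -0.7 ]), 'torque': array([-0.01, -0.06, -0.09]), 'gripper_width': 55.769618524330006}
```

View pics/w4.png

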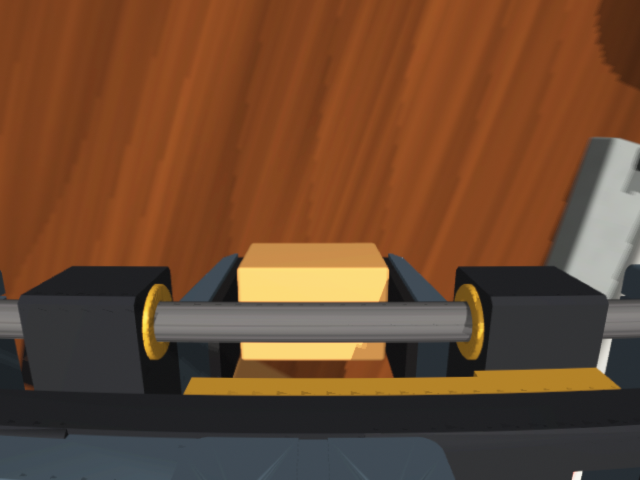

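```bash
python3 - <<'E'
from h import *
s=env.state();T=np.eye(4);T[:3,:3]=rot(s["ee_rot"]);T[:3,3]=s["ee_pos"]
for uv in [(313,265),(313,357),(238,300),(388,300)]:
    o,d=ray("wrist",uv,s); o=T[:3,:3].T@(o-s["ee_pos"]);d=T[:3,:3].T@d; print(uv,o+d*(-23-o[1])/d[1])
R=rot([-90,0,-90+5.43]); print(R.T@(np.array([628,100,150])-s["ee_pos"]))
E
```

```text
(313, 265) [-19.96 -23.     1.11]
(313, 357) [ 16.58 -23.     1.14]
(238, 300) [ -6.53 -23.   -26.28]
(388, 300) [ -6.56 -23.    28.54]
[145.36 -81.45 192.96]
```

```bash
python3 -m handwheel '[[0.5,[0,-20,0],[0,4.37,0]],[0.5,[0,-20,0],[0,4.37,0]],[0.5,[0,-20,0],[0,4.37,0]],[0.5,[20.8,-4,27.5],[0,0,0]],[0.5,[20.8,-4,27.5],[0,0,0]],[0.5,[20.8,-4,27.5],[0,0,0]],[0.5,[20.8,-4,27.5],[0,0,0]],[0.5,[20.8,-4,27.5],[0,0,0]],[0.5,[20.8,-4,27.5],[0,0,0]],[0.5,[20.8,0,27.5],[0,0,0]]]' 40
python3 -m handwheel '[[0.5,[0,0,0],[0,0,0]],[0.5,[0,0,0],[0,0,0]],[0.5,[0,0,0],[0,0,0]],[0.5,[0,0,0],[0,0,0]],[0.5,[0,0,0],[0,0,0]],[0.5,[0,0,0],[0,0,0]],[0.5,[0,0,0],[0,0,0]],[0.5,[0,0,0],[0,0,0]],[0.5,[0,0,0],[0,0,0]],[0.5,[0,0,0],[0,0,0]]]'
python3 - <<'E'
from h import *
s,im=snap("wrist","w5");print(s["ee_pos"],s["ee_rot"])
E
```

```text
time_s: 7.05
ee_pos: [627.4, 97.9, 148.9]
ee_rot: [-90.0, 0.0, -84.5]
force: [0.4, 0.1, -0.2]
gripper_width: 55.9
time_s: 7.88
ee_pos: [625.8, 99.1, 149.1]
ee_rot: [-90.0, -0.0, -84.5]
force: [-0.0, -0.3, -0.2]
gripper_width: 56.0
[625.79  99.09 149.07] [-89.99  -0.   -84.5 ]
```

View pics/w5.png

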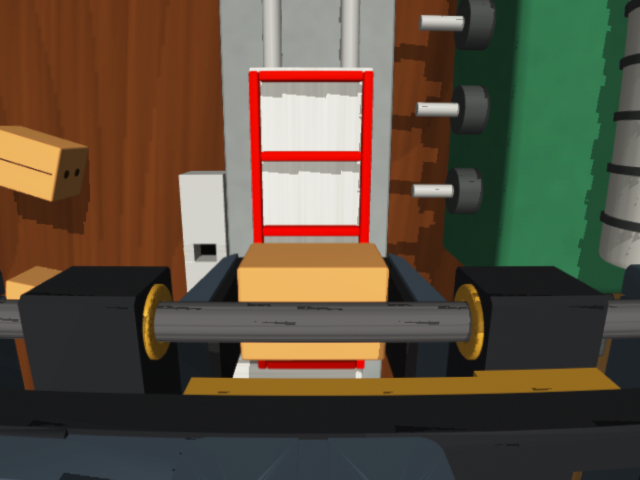

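```bash
cat >> h.py <<'E'
def walls(im,s,col=315,c0=200,c1=430):
    f=im.astype(int);m=red(im)[:,col-8:col+8].mean(1)>0.5
    e=np.flatnonzero(np.diff(m.astype(int)));return e
E
python3 - <<'E'
from h import *
im=cv2.imread("pics/w5.png")[:,:,::-1];s=env.state();print(s["ee_pos"])
R=rot(s["ee_rot"])
for c in (285,315,345):
    e=walls(im,s,c);
    print(c,[(int(x),np.round((R.T@(onz("wrist",(c,x+1),52,s)-s["ee_pos"]))[[0,2]],1).tolist()) for x in e])
print([im[r,315].tolist() for r in range(66,86)])
m=red(im)
for r in (110,130,195):
    e=np.flatnonzero(np.diff(m[r].astype(int)));print(r,[(int(x),np.round((R.T@(onz("wrist",(x+1,r),52,s)-s["ee_pos"]))[[0,2]],1).tolist()) for x in e])
E
```

```text
[625.84  99.06 149.06]
285 [(70, [-102.1, -15.3]), (79, [-97.0, -15.4]), (151, [-54.8, -15.9]), (160, [-49.3, -16.0]), (225, [-8.4, -16.5]), (235, [-1.9, -16.6]), (362, [88.8, -18.1]), (368, [93.5, -18.1])]
315 [(70, [-102.1, 2.4]), (79, [-97.0, 2.4]), (151, [-54.8, 2.5]), (160, [-49.3, 2.5]), (225, [-8.4, 2.6]), (235, [-1.9, 2.6]), (362, [88.8, 2.8]), (368, [93.5, 2.8])]
345 [(70, [-102.2, 20.1]), (79, [-97.0, 20.2]), (151, [-54.8, 20.8]), (160, [-49.3, 20.9]), (225, [-8.4, 21.7]), (235, [-1.9, 21.8]), (362, [88.8, 23.6]), (368, [93.5, 23.7])]
[[161, 162, 157], [190, 190, 182], [222, 220, 211], [230, 223, 213], [238, 154, 145], [243, 43, 34], [245, 14, 0], [245, 16, 2], [244, 15, 1], [242, 13, 0], [240, 12, 0], [237, 9, 0], [217, 4, 0], [174, 6, 0], [115, 9, 3], [97, 33, 30], [140, 117, 109], [160, 157, 148], [163, 161, 153], [162, 160, 152]]
110 [(249, [-79.8, -36.6]), (258, [-79.7, -31.2]), (362, [-79.8, 31.3]), (371, [-79.8, 36.7])]
130 [(249, [-68.0, -37.0]), (259, [-68.0, -30.9]), (362, [-68.0, 31.6]), (371, [-68.0, 37.0])]
195 [(251, [-28.3, -36.9]), (260, [-28.3, -31.3]), (360, [-28.3, 31.3]), (369, [-28.3, 37.0])]
```

```bash
python3 -m handwheel '[[0.5,[-13,0,0],[0,0,0]],[0.5,[-13,0,0],[0,0,0]],[0.5,[-13,0,0],[0,0,0]],[0.5,[-13,0,0],[0,0,0]],[0.5,[0,0,0],[0,0,0]],[0.5,[0,0,0],[0,0,0]],[0.5,[0,0,0],[0,0,0]],[0.5,[0,0,0],[0,0,0]],[0.5,[0,0,0],[0,0,0]],[0.5,[0,0,0],[0,0,0]]]' 
python3 - <<'E'
from h import *
s,im=snap("wrist","w6");print(s["ee_pos"],s["ee_rot"])
R=rot(s["ee_rot"])
for c in (285,315,345):
    e=walls(im,s,c);
    print(c,[(int(x),np.round((R.T@(onz("wrist",(c,x+1),52,s)-s["ee_pos"]))[[0,2]],1).tolist()) for x in e])
m=red(im)
for r in (130,195,215):
    e=np.flatnonzero(np.diff(m[r].astype(int)));print(r,[(int(x),np.round((R.T@(onz("wrist",(x+1,r),52,s)-s["ee_pos"]))[[0,2]],1).tolist()) for x in e])
E
```

```text
time_s: 8.77
ee_pos: [621.0, 150.2, 149.0]
ee_rot: [-90.0, -0.0, -84.6]
force: [-0.1, -0.6, -1.0]
gripper_width: 55.9
[621.01 150.2  149.01] [-89.99  -0.01 -84.55]
285 [(156, [-51.7, -15.9]), (165, [-46.2, -16.0]), (230, [-5.2, -16.6]), (240, [1.4, -16.7]), (366, [91.9, -18.1]), (372, [96.7, -18.2])]
315 [(156, [-51.7, 2.5]), (165, [-46.2, 2.5]), (230, [-5.2, 2.6]), (240, [1.4, 2.6]), (366, [91.9, 2.8]), (372, [96.6, 2.8])]
345 [(156, [-51.8, 20.9]), (165, [-46.3, 21.0]), (230, [-5.2, 21.7]), (240, [1.4, 21.8]), (366, [91.9, 23.7]), (372, [96.7, 23.8])]
130 []
195 [(251, [-28.3, -36.9]), (260, [-28.3, -31.3]), (360, [-28.3, 31.3]), (369, [-28.3, 37.0])]
215 [(252, [-15.5, -36.7]), (261, [-15.5, -31.0]), (359, [-15.6, 31.0]), (368, [-15.6, 36.7])]
```

View pics/w6.png

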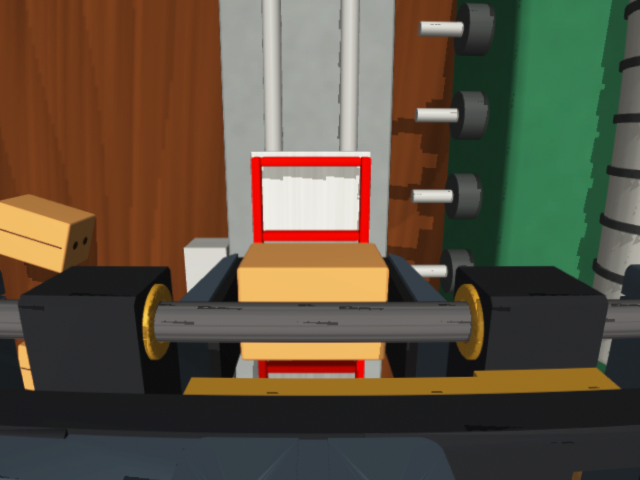

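```bash
python3 -m handwheel '[[0.5,[-12.1,5,0],[0,0,0]],[0.5,[-12.1,5,0],[0,0,0]],[0.5,[0,15,0],[0,0,0]],[0.5,[0,20,0],[0,0,0]],[0.5,[0,15,0],[0,0,0]],[0.5,[0,10,0],[0,0,0]],[0.5,[0,5,0],[0,0,0]],[0.5,[0,5,0],[0,0,0]],[0.5,[0,0,0],[0,0,0]],[0.5,[0,0,0],[0,0,0]]]' 
python3 -m handwheel '[[0.5,[0,2,0],[0,0,0]],[0.5,[0,2,0],[0,0,0]],[0.5,[0,2,0],[0,0,0]],[0.5,[0,2,0],[0,0,0]],[0.5,[0,2,0],[0,0,0]],[0.5,[0,0,0],[0,0,0]],[0.5,[0,0,0],[0,0,0]],[0.5,[0,0,0],[0,0,0]],[0.5,[0,0,0],[0,0,0]],[0.5,[0,0,0],[0,0,0]]]' 
```

```text
time_s: 9.65
ee_pos: [619.0, 175.1, 69.4]
ee_rot: [-89.9, 0.0, -84.5]
force: [-0.3, 0.6, -0.3]
gripper_width: 55.7
time_s: 10.48
ee_pos: [618.7, 174.9, 59.1]
ee_rot: [-90.0, 0.0, -84.5]
force: [0.3, 0.0, -1.4]
gripper_width: 55.7
```

```bash
python3 -m handwheel '[[0.5,[0,1.5,0],[0,0,0]],[0.5,[0,0,0],[0,0,0]],[0.72,[0,0,0],[0,0,0]],[0.72,[0,0,0],[0,0,0]],[0.72,[0,0,0],[0,0,0]],[0.72,[0,0,0],[0,0,0]],[0.72,[0,-20,0],[0,0,0]],[0.72,[0,-25,0],[0,0,0]],[0.72,[0,-25,0],[0,0,0]],[0.72,[0,-25,0],[0,0,0]]]' 
python3 -m handwheel '[[0.85,[20,-15,0],[0,0,0]],[0.85,[20,-15,0],[0,0,0]],[0.85,[20,-15,0],[0,0,0]],[0.85,[15,-15,0],[0,0,0]],[0.85,[0,0,-20],[0,0,0]],[0.85,[0,0,-20],[0,0,0]],[0.85,[0,0,0],[0,0,0]],[0.85,[0,0,0],[0,0,0]],[0.85,[0,0,0],[0,0,0]],[0.85,[0,0,0],[0,0,0]]]' 
python3 - <<'E'
from h import *
s,im=snap("wrist","w7");print(s["ee_pos"],s["ee_rot"])
for r in rails(im,s): print(*r)
E
```

```text
time_s: 11.32
ee_pos: [618.4, 174.8, 153.4]
ee_rot: [-90.0, -0.0, -84.5]
force: [-0.4, -0.1, -0.3]
gripper_width: 65.9
time_s: 12.15
ee_pos: [586.6, 96.6, 212.4]
ee_rot: [-90.0, -0.0, -84.5]
force: [-0.7, 0.4, 0.3]
gripper_width: 77.1
[586.63  96.57 212.37] [-89.97  -0.   -84.5 ]
[130.24 275.45] [435.07  24.54] -5.596183776855469 (53.11639404296875, 32.7523193359375)
[114.53 157.75] [424.4  128.81] -11.973579406738281 (53.47982406616211, 36.256072998046875)
[369.42 120.4 ] [625.21 176.3 ] 5.907100200653076 (61.291404724121094, 40.42027282714844)
```

View pics/w7.png

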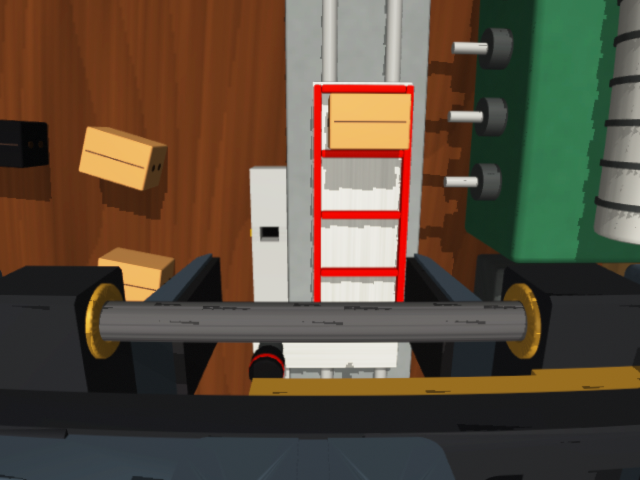

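```bash
python3 - <<'E'
from h import *
s=env.state();im=cv2.imread("pics/w7.png")[:,:,::-1]
for r in rails(im,s,80): print(*r)
R=rot([-90,0,-90-12]); print(s["ee_pos"],R.T@(np.array([424.2,128.7-24,128])-s["ee_pos"]))
E
```

```text
[130.24 275.45] [452.92  41.44] -5.589225769042969 (46.608978271484375, 28.737693786621094)
[114.53 157.75] [443.56 132.93] -11.970726013183594 (46.93021774291992, 31.812257766723633)
[369.42 120.4 ] [619.74 174.59] 5.906464099884033 (53.76728820800781, 35.45873260498047)
[586.61  96.58 212.25] [  25.82   84.25 -160.55]
```

```bash
python3 -m handwheel '[[0.85,[0,0,0],[0,5.83,0]],[0.85,[0,0,0],[0,5.83,0]],[0.85,[0,0,0],[0,5.83,0]],[0.85,[4.3,10,-26.8],[0,0,0]],[0.85,[4.3,14,-26.8],[0,0,0]],[0.85,[4.3,15,-26.8],[0,0,0]],[0.85,[4.3,15,-26.8],[0,0,0]],[0.85,[4.3,15,-26.8],[0,0,0]],[0.85,[4.3,15,-26.8],[0,0,0]],[0.85,[0,0,0],[0,0,0]]]' 
python3 - <<'E'
from h import *
s,im=snap("wrist","w8");s=env.state();s,im=snap("wrist","w8");print(s["ee_pos"],s["ee_rot"],s["qvel"].max())
for r in rails(im,s): print(*r)
E
```

```text
time_s: 13.03
ee_pos: [415.4, 103.7, 125.1]
ee_rot: [-90.7, -0.3, -101.9]
force: [-1.0, -0.1, -0.4]
gripper_width: 77.2
[419.81 104.3  126.84] [ -90.29   -0.13 -101.93] 0.9007534750723429
[357.53 359.14] [433.23  17.39] -11.915641784667969 (55.0779914855957, 26.42209243774414)
[310.47 201.3 ] [424.36 129.18] -11.885581970214844 (54.641822814941406, 36.29861068725586)
[632.14  53.41] [627.26 176.92] 85.22171783447266 (44.697792053222656, 12.896618843078613)
```

View pics/w8.png

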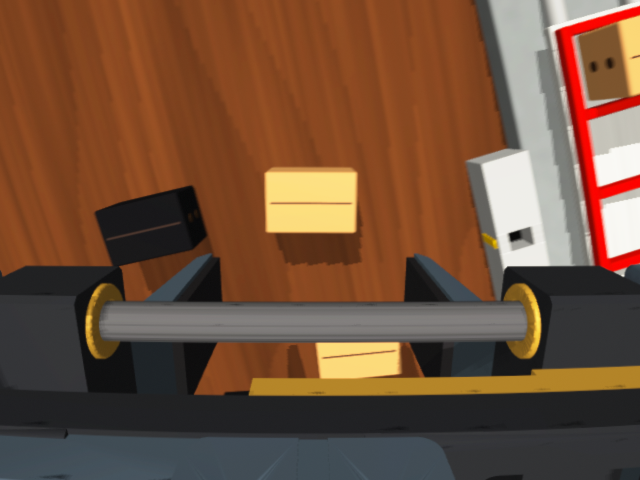

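```bash
python3 - <<'E'
from h import *
delta([424.3,129.1,15])
E
```

```text
pos [422.96 104.74 128.18] rot [ -90.02   -0.01 -101.96]
shift tool xyz [-24.14 113.18  -3.69]
```

```bash
python3 -m handwheel '[[0.85,[-12,10,-1.5],[0,0,0]],[0.85,[-12.1,15,-1.5],[0,0,0]],[0.85,[0,20,0],[0,0,0]],[0.85,[0,20,0],[0,0,0]],[0.85,[0,20,0],[0,0,0]],[0.85,[0,15,0],[0,0,0]],[0.85,[0,8,0],[0,0,0]],[0.85,[0,5,0],[0,0,0]],[0.85,[0,0,0],[0,0,0]],[0.85,[0,0,0],[0,0,0]]]' 20
python3 -m handwheel '[[0.5,[0,0,0],[0,0,0]],[0.5,[0,0,0],[0,0,0]],[0.5,[0,0,0],[0,0,0]],[0.5,[0,0,0],[0,0,0]],[0.5,[0,0,0],[0,0,0]],[0.5,[0,0,0],[0,0,0]],[0.5,[0,0,0],[0,0,0]],[0.5,[0,-10,0],[0,0,0]],[0.5,[0,-20,0],[0,0,0]],[0.5,[0,-20,0],[0,0,0]]]' 40
python3 - <<'E'
from h import *
s=env.state()
R=rot([-90,0,-90+5.43]); print(s["ee_pos"],s["ee_rot"],R.T@(np.array([623.5,98.5,150])-s["ee_pos"]))
E
```

```text
time_s: 13.97
ee_pos: [426.6, 129.0, 15.9]
ee_rot: [-89.9, 0.0, -102.0]
force: [-0.3, -0.2, 0.1]
gripper_width: 77.7
time_s: 14.8
ee_pos: [424.6, 128.5, 65.4]
ee_rot: [-90.1, -0.1, -102.0]
force: [0.9, -0.9, -0.6]
gripper_width: 55.8
[424.64 128.51  65.39] [ -90.1    -0.06 -101.99] [ 48.7  -84.61 195.13]
```

```bash
python3 -m handwheel '[[0.5,[0,-20,0],[0,-5.8,0]],[0.5,[0,-20,0],[0,-5.8,0]],[0.5,[0,-20,0],[0,-5.8,0]],[0.5,[6.5,-4,28],[0,0,0]],[0.5,[6.5,-4,28],[0,0,0]],[0.5,[6.5,-4,28],[0,0,0]],[0.5,[6.5,-4,28],[0,0,0]],[0.5,[6.5,-4,28],[0,0,0]],[0.5,[6.5,-4,28],[0,0,0]],[0.5,[6,0,28],[0,0,0]]]' 40
python3 -m handwheel '[[0.5,[0,0,0],[0,0,0]],[0.5,[0,0,0],[0,0,0]],[0.5,[0,0,0],[0,0,0]],[0.5,[0,0,0],[0,0,0]],[0.5,[0,0,0],[0,0,0]],[0.5,[0,0,0],[0,0,0]],[0.5,[0,0,0],[0,0,0]],[0.5,[0,0,0],[0,0,0]],[0.5,[0,0,0],[0,0,0]],[0.5,[0,0,0],[0,0,0]]]'
python3 - <<'E'
from h import *
s,im=snap("wrist","w9");print(s["ee_pos"],s["ee_rot"])
R=rot(s["ee_rot"])
for c in (285,315,345):
    e=walls(im,s,c);
    print(c,[(int(x),np.round((R.T@(onz("wrist",(c,x+1),52,s)-s["ee_pos"]))[[0,2]],1).tolist()) for x in e])
m=red(im)
for r in (130,195,215):
    e=np.flatnonzero(np.diff(m[r].astype(int)));print(r,[(int(x),np.round((R.T@(onz("wrist",(x+1,r),52,s)-s["ee_pos"]))[[0,2]],1).tolist()) for x in e])
for uv in [(313,265),(313,357),(238,300),(388,300)]:
    o,d=ray("wrist",uv,s); o=R.T@(o-s["ee_pos"]);d=R.T@d; print(uv,o+d*(-23-o[1])/d[1])
E
```

```text
time_s: 15.63
ee_pos: [626.4, 102.0, 149.8]
ee_rot: [-89.9, -0.0, -84.6]
force: [-0.5, -0.2, -0.3]
gripper_width: 55.6
time_s: 16.47
ee_pos: [624.7, 102.4, 149.6]
ee_rot: [-90.0, -0.0, -84.6]
force: [0.2, -0.1, -0.6]
gripper_width: 55.6
[624.68 102.43 149.58] [-89.99  -0.   -84.59]
285 [(76, [-98.8, -15.4]), (81, [-95.9, -15.4]), (157, [-51.1, -16.0]), (165, [-46.2, -16.0]), (230, [-5.0, -16.6]), (240, [1.6, -16.7]), (365, [91.5, -18.1]), (372, [97.0, -18.2])]
315 [(76, [-98.8, 2.4]), (81, [-95.9, 2.4]), (157, [-51.1, 2.5]), (165, [-46.2, 2.5]), (230, [-5.0, 2.6]), (240, [1.6, 2.6]), (365, [91.4, 2.8]), (372, [97.0, 2.8])]
345 [(76, [-98.8, 20.2]), (81, [-96.0, 20.3]), (157, [-51.1, 20.9]), (165, [-46.2, 21.0]), (229, [-5.7, 21.7]), (240, [1.5, 21.9]), (365, [91.5, 23.7]), (372, [97.0, 23.8])]
130 [(251, [-68.0, -35.8]), (260, [-68.0, -30.3]), (368, [-68.0, 35.3]), (372, [-68.0, 37.7])]
195 [(253, [-28.2, -35.7]), (261, [-28.2, -30.7]), (361, [-28.2, 32.0]), (370, [-28.2, 37.7])]
215 [(253, [-15.4, -36.1]), (262, [-15.4, -30.4]), (361, [-15.5, 32.4]), (370, [-15.5, 38.1])]
(313, 265) [-20.19 -23.     1.16]
(313, 357) [ 16.35 -23.     1.19]
(238, 300) [ -6.76 -23.   -26.24]
(388, 300) [ -6.78 -23.    28.58]
```

View pics/w9.png

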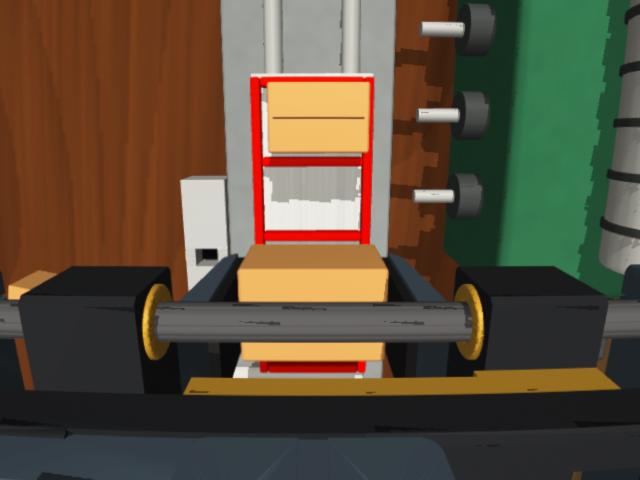

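```bash
python3 -m handwheel '[[0.5,[-12.1,5,0.4],[0,0,0]],[0.5,[-12.1,5,0],[0,0,0]],[0.5,[0,15,0],[0,0,0]],[0.5,[0,20,0],[0,0,0]],[0.5,[0,15,0],[0,0,0]],[0.5,[0,10,0],[0,0,0]],[0.5,[0,5,0],[0,0,0]],[0.5,[0,5,0],[0,0,0]],[0.5,[0,0,0],[0,0,0]],[0.5,[0,0,0],[0,0,0]]]' 
python3 -m handwheel '[[0.5,[0,2,0],[0,0,0]],[0.5,[0,2,0],[0,0,0]],[0.5,[0,2,0],[0,0,0]],[0.5,[0,2,0],[0,0,0]],[0.5,[0,2,0],[0,0,0]],[0.5,[0,1.5,0],[0,0,0]],[0.5,[0,0,0],[0,0,0]],[0.5,[0,0,0],[0,0,0]],[0.5,[0,0,0],[0,0,0]],[0.5,[0,0,0],[0,0,0]]]' 
```

```text
time_s: 17.35
ee_pos: [623.3, 126.8, 69.9]
ee_rot: [-89.9, 0.0, -84.6]
force: [-0.5, -0.8, -1.4]
gripper_width: 55.4
time_s: 18.18
ee_pos: [622.9, 126.6, 58.0]
ee_rot: [-90.0, 0.0, -84.6]
force: [-0.5, 0.7, -0.9]
gripper_width: 55.7
```

Down in the nest without contact force; release and go back for the third, viewing on the way.

```bash
python3 -m handwheel '[[0.5,[0,0.7,0],[0,0,0]],[0.5,[0,0,0],[0,0,0]],[0.72,[0,0,0],[0,0,0]],[0.72,[0,0,0],[0,0,0]],[0.72,[0,0,0],[0,0,0]],[0.72,[0,0,0],[0,0,0]],[0.72,[0,-20,0],[0,0,0]],[0.72,[0,-25,0],[0,0,0]],[0.72,[0,-25,0],[0,0,0]],[0.72,[0,-25,0],[0,0,0]]]' 
python3 -m handwheel '[[0.85,[20,-15,0],[0,0,0]],[0.85,[20,-15,0],[0,0,0]],[0.85,[20,-15,0],[0,0,0]],[0.85,[15,-15,0],[0,0,0]],[0.85,[0,0,-20],[0,0,0]],[0.85,[0,0,-20],[0,0,0]],[0.85,[0,0,0],[0,0,0]],[0.85,[0,0,0],[0,0,0]],[0.85,[0,0,0],[0,0,0]],[0.85,[0,0,0],[0,0,0]]]' 
python3 - <<'E'
from h import *
s,im=snap("wrist","w10");print(s["ee_pos"],s["ee_rot"])
for r in rails(im,s,80): print(*r)
s2,im2=snap("side","side10")
E
```

```text
time_s: 19.02
ee_pos: [622.7, 126.4, 152.9]
ee_rot: [-90.0, -0.0, -84.6]
force: [0.5, 0.3, 0.1]
gripper_width: 65.5
time_s: 19.85
ee_pos: [590.8, 48.2, 212.1]
ee_rot: [-90.0, -0.0, -84.6]
force: [0.1, 0.3, -0.4]
gripper_width: 77.6
[590.79  48.24 212.07] [-89.98  -0.   -84.59]
[122.02 229.06] [453.14  33.62] -5.590385437011719 (47.05915832519531, 32.019962310791016)
[369.47 121.04] [623.67 125.76] 5.581395626068115 (54.37363052368164, 35.99739074707031)
[375.18  42.55] [621.27 176.77] 5.806396007537842 (54.50443649291992, 36.06796646118164)
```

View pics/w10.png

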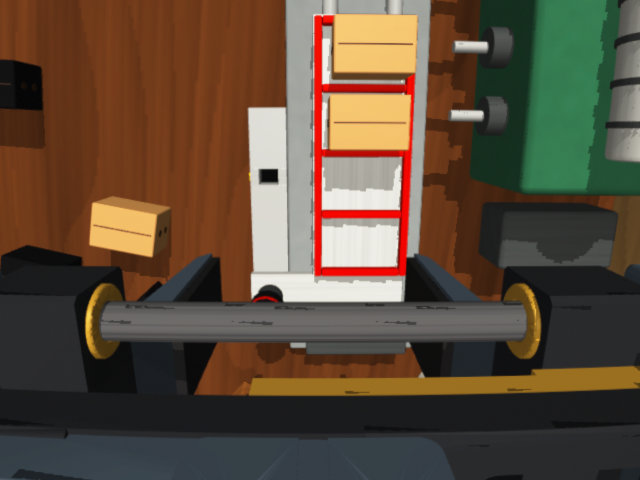

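View pics/side10.png

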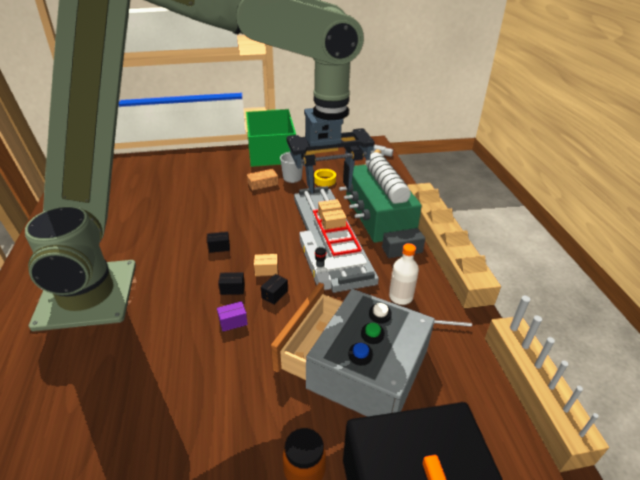

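```bash
python3 - <<'E'
from h import *
s=env.state();R=rot([-90,0,-95.7]); print(R.T@(np.array([432,-1.5,128])-s["ee_pos"]))
E
```

```text
[  65.32   83.92 -152.96]
```

```bash
python3 -m handwheel '[[0.85,[0,0,0],[0,3.7,0]],[0.85,[0,0,0],[0,3.7,0]],[0.85,[0,0,0],[0,3.7,0]],[0.85,[10.9,14,-25.5],[0,0,0]],[0.85,[10.9,14,-25.5],[0,0,0]],[0.85,[10.9,14,-25.5],[0,0,0]],[0.85,[10.9,14,-25.5],[0,0,0]],[0.85,[10.9,14,-25.5],[0,0,0]],[0.85,[10.9,14,-25.5],[0,0,0]],[0.85,[0,0,0],[0,0,0]]]' 
python3 - <<'E'
from h import *
for i in range(4): s,im=snap("wrist","w11")
print(s["ee_pos"],s["ee_rot"])
for r in rails(im,s): print(*r)
delta([434.2,22.8,15])
E
```

```text
time_s: 20.78
ee_pos: [423.5, -2.4, 125.1]
ee_rot: [-90.7, -0.1, -95.7]
force: [-0.7, -1.4, -0.3]
gripper_width: 77.5
[432.66  -1.77 128.72] [-89.88   0.02 -95.71]
[308.88 202.98] [433.91  22.09] -5.704093933105469 (54.64948272705078, 36.618221282958984)
pos [433.34  -1.67 128.98] rot [-89.84   0.02 -95.7 ]
shift tool xyz [-24.4  113.99  -1.89]
```

View pics/w11.png

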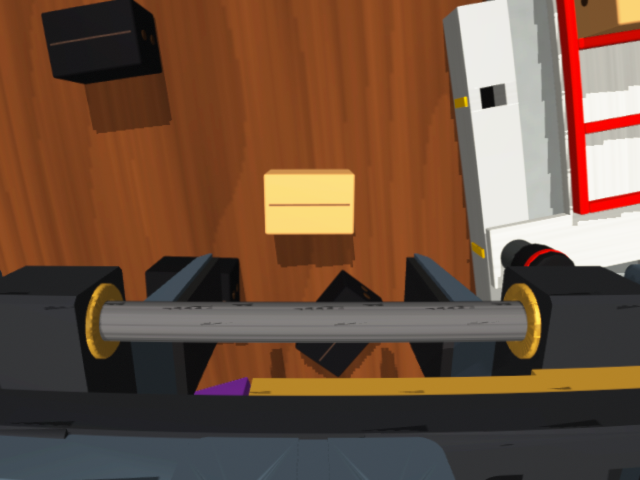

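```bash
python3 -m handwheel '[[0.85,[-12,10,-0.5],[0,0,0]],[0.85,[-11.8,15,-0.5],[0,0,0]],[0.85,[0,20,0],[0,0,0]],[0.85,[0,20,0],[0,0,0]],[0.85,[0,20,0],[0,0,0]],[0.85,[0,15,0],[0,0,0]],[0.85,[0,8,0],[0,0,0]],[0.85,[0,5.5,0],[0,0,0]],[0.85,[0,0,0],[0,0,0]],[0.85,[0,0,0],[0,0,0]]]' 20
python3 -m handwheel '[[0.5,[0,0,0],[0,0,0]],[0.5,[0,0,0],[0,0,0]],[0.5,[0,0,0],[0,0,0]],[0.5,[0,0,0],[0,0,0]],[0.5,[0,0,0],[0,0,0]],[0.5,[0,0,0],[0,0,0]],[0.5,[0,0,0],[0,0,0]],[0.5,[0,-10,0],[0,0,0]],[0.5,[0,-20,0],[0,0,0]],[0.5,[0,-20,0],[0,0,0]]]' 40
python3 - <<'E'
from h import *
s=env.state()
R=rot([-90,0,-90+5.43]); print(s["ee_pos"],s["ee_rot"],R.T@(np.array([629.3,54.6,150])-s["ee_pos"]))
E
```

```text
time_s: 21.82
ee_pos: [433.8, 22.1, 15.2]
ee_rot: [-89.9, 0.0, -95.7]
force: [0.5, 0.0, -0.2]
gripper_width: 77.4
time_s: 22.65
ee_pos: [431.7, 22.0, 64.6]
ee_rot: [-90.2, -0.0, -95.7]
force: [-0.2, 0.1, -0.8]
gripper_width: 55.8
[431.67  21.97  64.62] [-90.16  -0.02 -95.7 ] [-13.78 -85.38 199.83]
```

```bash
python3 -m handwheel '[[0.5,[0,-20,0],[0,-3.7,0]],[0.5,[0,-20,0],[0,-3.7,0]],[0.5,[0,-20,0],[0,-3.7,0]],[0.5,[-2,-4,28.5],[0,0,0]],[0.5,[-2,-4,28.5],[0,0,0]],[0.5,[-2,-4,28.5],[0,0,0]],[0.5,[-2,-4,28.5],[0,0,0]],[0.5,[-2,-4,28.5],[0,0,0]],[0.5,[-2,-4,28.5],[0,0,0]],[0.5,[-2,0,28.5],[0,0,0]]]' 40
python3 -m handwheel '[[0.5,[0,0,0],[0,0,0]],[0.5,[0,0,0],[0,0,0]],[0.5,[0,0,0],[0,0,0]],[0.5,[0,0,0],[0,0,0]],[0.5,[0,0,0],[0,0,0]],[0.5,[0,0,0],[0,0,0]],[0.5,[0,0,0],[0,0,0]],[0.5,[0,0,0],[0,0,0]],[0.5,[0,0,0],[0,0,0]],[0.5,[0,0,0],[0,0,0]]]'
python3 - <<'E'
from h import *
s,im=snap("wrist","w12");print(s["ee_pos"],s["ee_rot"])
R=rot(s["ee_rot"])
for c in (285,345):
    e=walls(im,s,c);
    print(c,[(int(x),np.round((R.T@(onz("wrist",(c,x+1),52,s)-s["ee_pos"]))[[0,2]],1).tolist()) for x in e])
m=red(im)
for r in (195,215):
    e=np.flatnonzero(np.diff(m[r].astype(int)));print(r,[(int(x),np.round((R.T@(onz("wrist",(x+1,r),52,s)-s["ee_pos"]))[[0,2]],1).tolist()) for x in e])
E
```

```text
time_s: 23.48
ee_pos: [631.4, 55.0, 149.0]
ee_rot: [-90.0, -0.0, -84.6]
force: [0.4, -0.6, -0.5]
gripper_width: 55.7
time_s: 24.32
ee_pos: [629.9, 54.7, 148.9]
ee_rot: [-90.0, -0.0, -84.6]
force: [0.1, -0.8, -0.4]
gripper_width: 55.9
[629.94  54.68 148.87] [-89.99  -0.   -84.6 ]
285 [(76, [-98.7, -15.3]), (84, [-94.1, -15.4]), (158, [-50.5, -15.9]), (165, [-46.3, -16.0]), (230, [-5.2, -16.5]), (240, [1.4, -16.6])]
345 [(76, [-98.7, 20.2]), (84, [-94.2, 20.2]), (158, [-50.6, 20.9]), (165, [-46.3, 21.0]), (230, [-5.2, 21.7]), (240, [1.4, 21.8])]
195 [(251, [-28.3, -36.9]), (260, [-28.3, -31.2]), (360, [-28.3, 31.3]), (369, [-28.3, 36.9])]
215 [(252, [-15.6, -36.7]), (261, [-15.6, -31.0]), (360, [-15.6, 31.6]), (369, [-15.6, 37.3])]
```

View pics/w12.png

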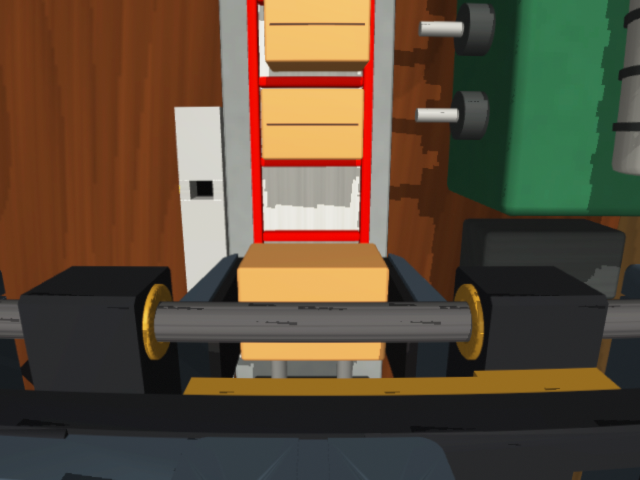

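Same relative geometry; same placing motion.

```bash
python3 -m handwheel '[[0.5,[-12.1,5,0],[0,0,0]],[0.5,[-12.1,5,0],[0,0,0]],[0.5,[0,15,0],[0,0,0]],[0.5,[0,20,0],[0,0,0]],[0.5,[0,15,0],[0,0,0]],[0.5,[0,10,0],[0,0,0]],[0.5,[0,5,0],[0,0,0]],[0.5,[0,5,0],[0,0,0]],[0.5,[0,0,0],[0,0,0]],[0.5,[0,0,0],[0,0,0]]]' 
python3 -m handwheel '[[0.5,[0,2,0],[0,0,0]],[0.5,[0,2,0],[0,0,0]],[0.5,[0,2,0],[0,0,0]],[0.5,[0,2,0],[0,0,0]],[0.5,[0,2,0],[0,0,0]],[0.5,[0,1.5,0],[0,0,0]],[0.5,[0,0,0],[0,0,0]],[0.5,[0,0,0],[0,0,0]],[0.5,[0,0,0],[0,0,0]],[0.5,[0,0,0],[0,0,0]]]' 
```

```text
time_s: 25.2
ee_pos: [628.1, 79.0, 69.2]
ee_rot: [-89.9, 0.0, -84.6]
force: [-0.4, -0.2, -1.5]
gripper_width: 55.7
time_s: 26.03
ee_pos: [627.8, 78.8, 57.4]
ee_rot: [-90.0, -0.0, -84.6]
force: [-0.5, -1.1, -0.3]
gripper_width: 55.7
```

```bash
python3 -m handwheel '[[0.5,[0,0.4,0],[0,0,0]],[0.5,[0,0,0],[0,0,0]],[0.72,[0,0,0],[0,0,0]],[0.72,[0,0,0],[0,0,0]],[0.72,[0,0,0],[0,0,0]],[0.72,[0,0,0],[0,0,0]],[0.72,[0,-20,0],[0,0,0]],[0.72,[0,-25,0],[0,0,0]],[0.72,[0,-25,0],[0,0,0]],[0.72,[0,-25,0],[0,0,0]]]' 
python3 -m handwheel '[[0.72,[20,-15,0],[0,0,0]],[0.72,[20,-15,0],[0,0,0]],[0.72,[20,-15,0],[0,0,0]],[0.72,[20,-15,0],[0,0,0]],[0.72,[0,0,-20],[0,0,0]],[0.72,[0,0,-20],[0,0,0]],[0.72,[0,0,0],[0,0,0]],[0.72,[0,0,0],[0,0,0]],[0.72,[0,0,0],[0,0,0]],[0.72,[0,0,0],[0,0,0]]]' 
python3 - <<'E'
from h import *
s,im=snap("wrist","w13");print(s["ee_pos"],s["ee_rot"])
for r in rails(im,s,80): print(*r)
E
```

```text
time_s: 26.87
ee_pos: [627.5, 78.8, 152.6]
ee_rot: [-90.0, -0.0, -84.6]
force: [0.9, 0.3, -0.3]
gripper_width: 65.6
time_s: 27.7
ee_pos: [596.1, -4.4, 211.7]
ee_rot: [-90.0, 0.0, -84.6]
force: [-0.3, 0.3, 0.7]
gripper_width: 65.9
[596.14  -4.37 211.72] [-89.97   0.   -84.58]
[369.67 112.92] [628.57  78.5 ] 5.823044776916504 (54.45004653930664, 35.837158203125)
[370.71  40.51] [623.74 125.09] 5.853217124938965 (54.33610534667969, 36.0092887878418)
```

View pics/w13.png

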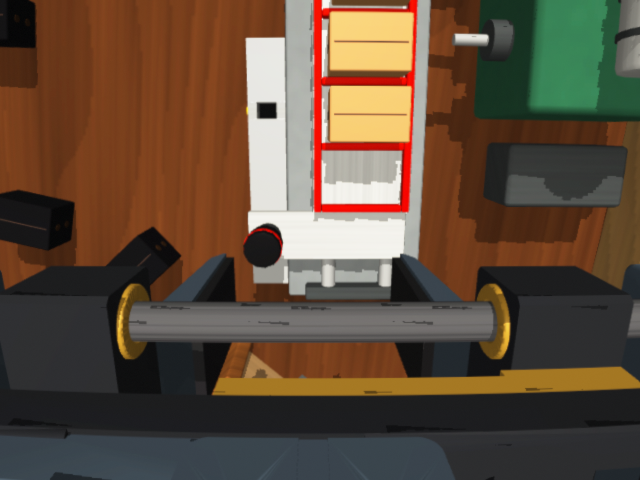

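```bash
python3 -m handwheel '[[0.72,[20,-24,-8],[0,0,0]],[0.72,[28,-24,-8],[0,0,0]],[0.72,[28,-24,-8],[0,0,0]],[0.72,[28,-24,-8],[0,0,0]],[0.72,[28,-24,-8],[0,0,0]],[0.72,[28,0,-8],[0,0,0]],[0.72,[28,0,-8],[0,0,0]],[0.72,[28,0,-8],[0,0,0]],[0.72,[28,0,-8],[0,0,0]],[0.72,[28,0,-8],[0,0,0]]]' 
python3 - <<'E'
from h import *
for i in range(6): s,im=snap("wrist","w14")
print(s["ee_pos"],s["ee_rot"])
s2,im2=snap("scene","scene14")
E
```

```text
time_s: 28.58
ee_pos: [541.6, -284.3, 331.7]
ee_rot: [-90.0, 0.0, -84.6]
force: [0.7, 0.2, 0.5]
gripper_width: 65.7
[ 541.8  -282.55  331.5 ] [-90.     0.05 -84.6 ]
```

View pics/w14.png

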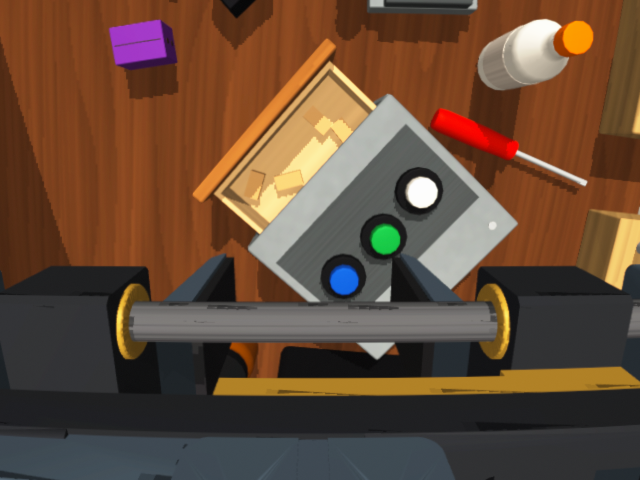

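View pics/scene14.png

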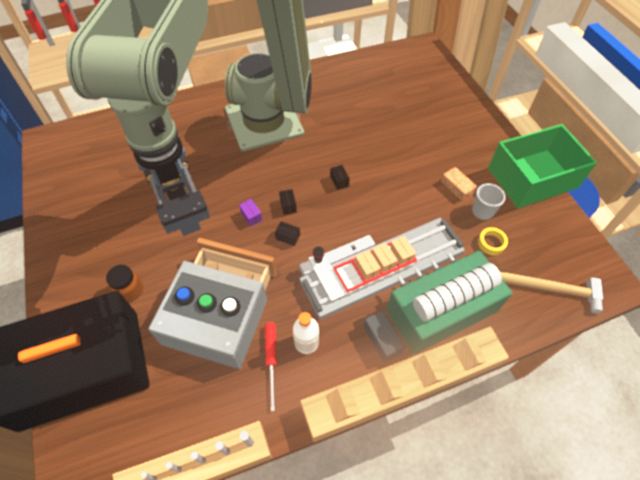

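```bash
python3 - <<'E'
from h import *
s,im=snap("wrist");print(s["ee_pos"],s["ee_rot"])
f=im.astype(int)
def blob(m,name):
    n,l,st,c=cv2.connectedComponentsWithStats(m.astype(np.uint8)); 
    for i in range(1,n):
        if st[i,4]>150: print(name,c[i],st[i,4],onz("wrist",c[i],122,s))
box=np.zeros(im.shape[:2],bool);box[150:300,250:460]=1
blob((f.min(2)>200)&box,"white")
blob((f[...,1]>110)&(f[...,0]<80)&(f[...,2]<110)&box,"green")
blob((f[...,2]>150)&(f[...,0]<90)&(f[...,1]<140)&box,"blue")
for uv in [(195,195),(206,201),(333,42),(325,39),(388,95),(249,243),(378,358),(517,223)]:
    print(uv,onz("wrist",uv,86,s),onz("wrist",uv,100,s))
cv2.imwrite("pics/w14c.png",cv2.resize(im[20:260,170:470,::-1],None,fx=2.5,fy=2.5,interpolation=cv2.INTER_CUBIC))
E
```

```text
[ 541.9  -281.86  331.83] [-89.99   0.03 -84.52]
white [421.48 192.81] 687 [ 638.45 -258.01  122.  ]
green [384.77 239.66] 687 [ 611.43 -303.95  122.  ]
blue [343.42 280.51] 631 [ 578.22 -346.72  122.  ]
(195, 195) [ 427.54 -285.4    86.  ] [ 431.22 -283.06  100.  ]
(206, 201) [ 438.61 -290.34   86.  ] [ 441.92 -287.83  100.  ]
(333, 42) [ 547.29 -132.75   86.  ] [ 546.93 -135.56  100.  ]
(325, 39) [ 539.77 -130.87   86.  ] [ 539.67 -133.75  100.  ]
(388, 95) [ 603.23 -174.16   86.  ] [ 600.98 -175.58  100.  ]
(249, 243) [ 483.47 -328.8    86.  ] [ 485.27 -324.99  100.  ]
(378, 358) [ 629.6  -443.63   86.  ] [ 626.46 -435.95  100.  ]
(517, 223) [ 749.88 -282.31   86.  ] [ 742.68 -280.08  100.  ]
```

View pics/w14c.png

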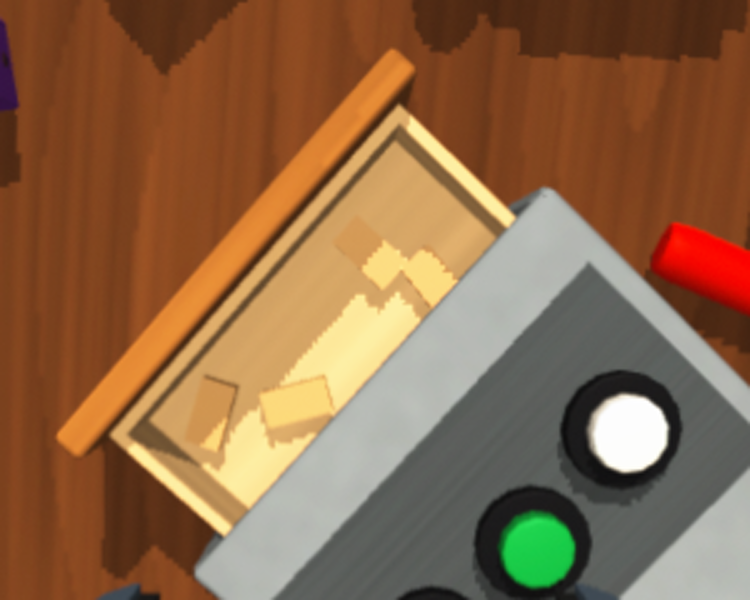

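```bash
python3 - <<'E'
from h import *
P={"w1":[(500.07,49.64,328.6),(-90.15,-.01,-90.04)],"w13":[(596.14,-4.37,211.72),(-89.97,0,-84.58)],"w10":[(590.79,48.24,212.07),(-89.98,0,-84.59)]}
for k in P:
    s=dict(ee_pos=np.array(P[k][0]),ee_rot=P[k][1]); im=cv2.imread(f"pics/{k}.png")[:,:,::-1]
    m=red(im); n,l,st,c=cv2.connectedComponentsWithStats(m)
    print(k,[(st[i].tolist(),c[i]) for i in range(1,n) if 15<st[i,4]<400])
im=cv2.imread("pics/w13.png"); cv2.imwrite("pics/w13c.png",cv2.resize(im[200:290,220:320],None,fx=6,fy=6,interpolation=cv2.INTER_CUBIC))
im=cv2.imread("pics/w1.png"); cv2.imwrite("pics/w1c.png",cv2.resize(im[235:300,330:430],None,fx=6,fy=6,interpolation=cv2.INTER_CUBIC))
E
```

```text
w1 []
w13 [([256, 229, 24, 10, 44], array([268.27, 231.7 ]))]
w10 [([254, 297, 22, 5, 35], array([264.54, 298.29]))]
```

View pics/w13c.png

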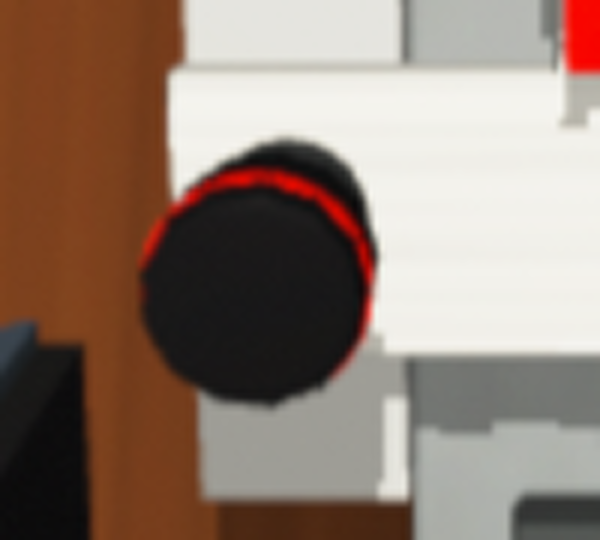

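View pics/w1c.png

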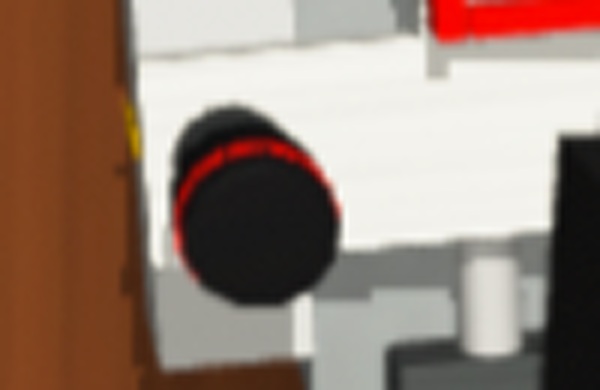

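```bash
python3 - <<'E'
from h import *
a=dict(ee_pos=np.array([500.07,49.64,328.6]),ee_rot=[-90.15,-.01,-90.04]);b=dict(ee_pos=np.array([596.14,-4.37,211.72]),ee_rot=[-89.97,0,-84.58])
print(tri([ray("wrist",(373.3,273),a),ray("wrist",(262.8,249.5),b)]),onz("wrist",(373.3,273),87,a),onz("wrist",(262.8,249.5),87,b))
s=env.state();R=rot([-90,0,-84.57]);print(s["ee_pos"],s["ee_rot"],R.T@(np.array([561,-24-25,150])-s["ee_pos"]))
E
```

```text
(array([562.74, -24.05,  80.47]), [np.float64(0.05851836469493898), np.float64(0.05851836469496727)]) [561.8 -21.8  87. ] [563.34 -22.25  87.  ]
[ 541.87 -281.78  331.95] [-89.98   0.01 -84.51] [-229.93  181.95   41.07]
```

```bash
python3 -m handwheel '[[0.55,[-25.4,14,4.9],[0,0,0]],[0.55,[-25.4,21,4.9],[0,0,0]],[0.55,[-25.4,21,4.9],[0,0,0]],[0.55,[-25.4,21,4.9],[0,0,0]],[0.55,[-25.4,21,4.9],[0,0,0]],[0.55,[-25.4,21,4.9],[0,0,0]],[0.55,[-25.4,21,4.9],[0,0,0]],[0.55,[-25.4,21,4.9],[0,0,0]],[0.55,[-25.4,21,4.9],[0,0,0]],[0.55,[0,0,0],[0,0,0]]]' 
python3 - <<'E'
from h import *
for i in range(4): s,im=snap("wrist","w15")
print(s["ee_pos"],s["ee_rot"])
E
```

```text
time_s: 29.82
ee_pos: [561.2, -45.9, 146.0]
ee_rot: [-90.4, 0.2, -84.3]
force: [-0.9, 0.2, 0.3]
gripper_width: 49.7
[564.27 -50.72 150.48] [-89.94  -0.04 -84.49]
```

View pics/w15.png

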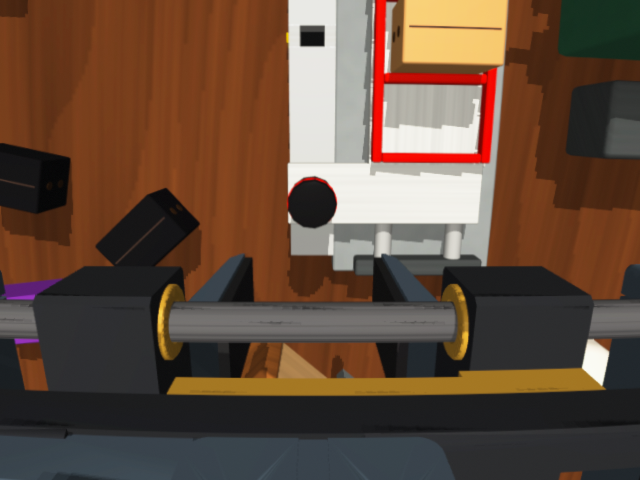

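```bash
python3 - <<'E'
from h import *
s=env.state();R=rot(s["ee_rot"]);print(s["ee_pos"],s["ee_rot"])
for uv,z in [((312,203),87),((312,36),36)]:
    P=onz("wrist",uv,z,s);print(P,R.T@(P-s["ee_pos"]))
E
```

```text
[564.59 -51.36 150.97] [-89.88  -0.05 -84.56]
[562.72 -22.94  87.  ] [-28.52  63.95   0.69]
[553.56  73.56  36.  ] [-125.51  114.87    0.6 ]
```

```bash
python3 -m handwheel '[[0.55,[-14,5,0.3],[0,0,0]],[0.55,[-14.3,15,0.3],[0,0,0]],[0.55,[0,20,0],[0,0,0]],[0.55,[0,20,0],[0,0,0]],[0.55,[0,15,0],[0,0,0]],[0.55,[0,10,0],[0,0,0]],[0.55,[0,7.5,0],[0,0,0]],[0.55,[0,0,0],[0,0,0]],[0.55,[0,0,0],[0,0,0]],[0.55,[0,0,0],[0,0,0]]]' 
python3 -m handwheel '[[0.1,[0,0,0],[0,0,0]],[0.1,[0,0,0],[0,0,0]],[0.1,[0,0,0],[0,0,0]],[0.1,[0,0,0],[0,0,0]],[0.1,[0,0,0],[0,0,0]],[0.1,[0,0,0],[0,0,0]],[0.1,[0,0,0],[0,0,0]],[0.1,[0,0,0],[0,0,0]],[0.1,[0,0,0],[0,0,0]],[0.1,[0,0,0],[0,0,0]]]' 45
python3 - <<'E'
from h import *
s,im=snap("wrist","w16");print(s["ee_pos"],s["ee_rot"])
s,im=snap("side","side16")
E
```

```text
time_s: 30.85
ee_pos: [562.6, -23.1, 58.3]
ee_rot: [-89.9, -0.0, -84.6]
force: [-0.4, -0.6, 0.2]
gripper_width: 50.5
time_s: 31.68
ee_pos: [561.1, -23.0, 57.8]
ee_rot: [-90.1, -0.0, -84.6]
force: [-2.7, -0.9, 6.1]
gripper_width: 27.5
[561.13 -23.04  57.78] [-90.06  -0.   -84.59]
```

View pics/w16.png

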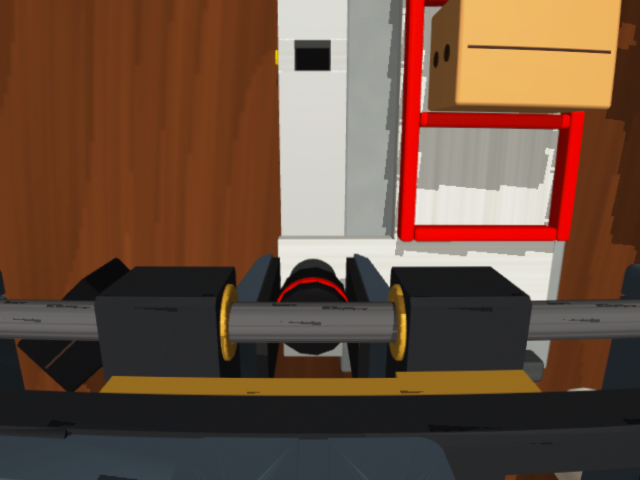

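```bash
python3 -m handwheel '[[0.1,[0,-3,0],[0,0,0]],[0.1,[0,-4,0],[0,0,0]],[0.1,[0,-4,0],[0,0,0]],[0.1,[0,-4,0],[0,0,0]],[0.1,[0,-4,0],[0,0,0]],[0.1,[0,-1,0],[0,0,0]],[0.1,[0,0,0],[0,0,0]],[0.1,[0,0,0],[0,0,0]],[0.1,[0,0,0],[0,0,0]],[0.1,[0,0,0],[0,0,0]]]' 45
python3 - <<'E'
from h import *
s,im=snap("side","side17");cv2.imwrite("pics/side17c.png",cv2.resize(im[180:300,270:400,::-1],None,fx=5,fy=5,interpolation=cv2.INTER_CUBIC))
print(s["ee_pos"],s["force"],s["torque"])
E
```

```text
time_s: 32.62
ee_pos: [561.1, -23.0, 76.9]
ee_rot: [-90.1, 0.0, -84.6]
force: [-1.1, -1.2, -9.1]
gripper_width: 26.8
[561.1  -23.    76.94] [-1.11 -1.17 -9.06] [-0.28  0.36  0.02]
```

View pics/side17c.png

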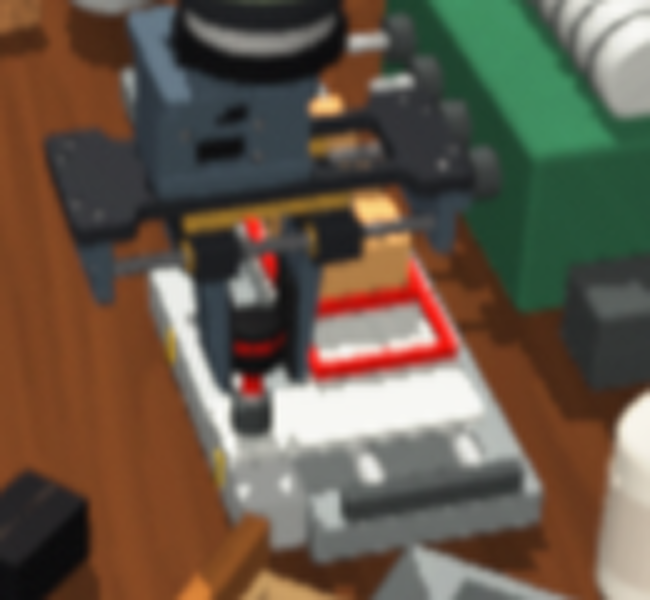

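```bash
python3 -m handwheel '[[0.1,[-4,0,0],[0,0,0]],[0.1,[-10,0,0],[0,0,0]],[0.1,[-12,0,0],[0,0,0]],[0.1,[-12,0,0],[0,0,0]],[0.1,[-12,0,0],[0,0,0]],[0.1,[-12,0,0],[0,0,0]],[0.1,[-12,0,0],[0,0,0]],[0.1,[-12,0,0],[0,0,0]],[0.1,[-4,0,0],[0,0,0]],[0.1,[0,0,0],[0,0,0]]]' 45
python3 - <<'E'
from h import *
s,im=snap("wrist","w18")
print(s["ee_pos"],s["force"],s["torque"],s["ee_rot"],np.linalg.norm(s["ee_pos"][:2]-[561.1,-23]))
E
```

```text
time_s: 33.5
ee_pos: [552.3, 69.0, 77.2]
ee_rot: [-90.1, 0.1, -84.5]
force: [-4.5, 2.2, -9.6]
gripper_width: 27.2
[552.29  68.96  77.15] [-4.53  2.18 -9.59] [ 0.26  0.84 -0.01] [-90.09   0.12 -84.55] 92.37915992999608
```

View pics/w18.png

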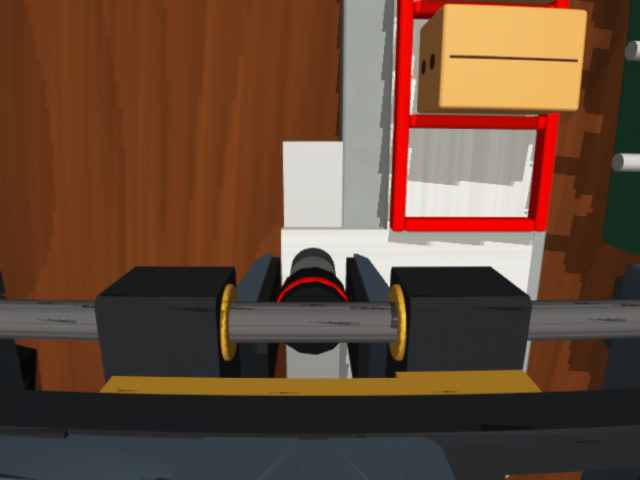

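```bash
python3 -m handwheel '[[0.1,[-2,0,0],[0,0,0]],[0.1,[-2,0,0],[0,0,0]],[0.1,[-1.5,0,0],[0,0,0]],[0.1,[-1,0,0],[0,0,0]],[0.1,[-1,0,0],[0,0,0]],[0.1,[0,0,0],[0,0,0]],[0.1,[0,0,0],[0,0,0]],[0.1,[0,0,0],[0,0,0]],[0.1,[0,0,0],[0,0,0]],[0.1,[0,0,0],[0,0,0]]]' 45
python3 - <<'E'
from h import *
for i in range(1): s=env.state()
print(s["ee_pos"],s["force"],s["torque"],np.linalg.norm(s["ee_pos"][:2]-[561.1,-23]))
E
```

```text
time_s: 34.38
ee_pos: [551.9, 73.3, 77.1]
ee_rot: [-90.1, -0.0, -84.6]
force: [-4.2, -1.3, -9.9]
gripper_width: 27.3
[551.9   73.32  77.13] [-4.21 -1.31 -9.95] [-0.22  0.92  0.02] 96.76256901360185
```

```bash
python3 -m handwheel '[[0.1,[-1,0,0],[0,0,0]],[0.1,[-1,0,0],[0,0,0]],[0.1,[-1,0,0],[0,0,0]],[0.1,[0,0,0],[0,0,0]],[0.1,[0,2,0],[0,0,0]],[0.1,[0,2,0],[0,0,0]],[0.1,[0,2,0],[0,0,0]],[0.1,[0,1,0],[0,0,0]],[0.1,[0,0,0],[0,0,0]],[0.1,[0,0,0],[0,0,0]]]' 45
python3 - <<'E'
from h import *
for i in range(1): s=env.state()
print(s["ee_pos"],s["force"],s["torque"],np.linalg.norm(s["ee_pos"][:2]-[561.1,-23]))
E
```

```text
time_s: 35.22
ee_pos: [551.6, 76.2, 70.2]
ee_rot: [-90.1, -0.0, -84.6]
force: [-4.8, -1.8, -6.6]
gripper_width: 26.9
[551.6   76.2   70.24] [-4.8  -1.83 -6.61] [-0.33  0.97  0.  ] 99.65075315836421
```

```bash
python3 -m handwheel '[[0.1,[0,2,0],[0,0,0]],[0.1,[0,2,0],[0,0,0]],[0.1,[0,2,0],[0,0,0]],[0.1,[0,2,0],[0,0,0]],[0.1,[0,2,0],[0,0,0]],[0.1,[0,2,0],[0,0,0]],[0.1,[0,0.5,0],[0,0,0]],[0.1,[0,0,0],[0,0,0]],[0.1,[0,0,0],[0,0,0]],[0.1,[0,0,0],[0,0,0]]]' 45
python3 - <<'E'
from h import *
s=env.state()
print(s["ee_pos"],s["force"],s["torque"],np.linalg.norm(s["ee_pos"][:2]-[561.1,-23]))
E
```

```text
time_s: 36.05
ee_pos: [551.6, 76.3, 58.2]
ee_rot: [-90.1, -0.0, -84.6]
force: [-5.5, -0.9, -5.1]
gripper_width: 26.9
[551.65  76.25  58.18] [-5.51 -0.89 -5.07] [-0.35  1.1   0.05] 99.70037806204138
```

```bash
python3 -m handwheel '[[0.5,[0,0,0],[0,0,0]],[0.5,[0,0,0],[0,0,0]],[0.5,[0,0,0],[0,0,0]],[0.5,[0,0,0],[0,0,0]],[0.5,[0,-10,0],[0,0,0]],[0.5,[0,-20,0],[0,0,0]],[0.5,[0,-25,0],[0,0,0]],[0.5,[0,-25,0],[0,0,0]],[0.5,[12,-25,0],[0,0,0]],[0.5,[12,0,0],[0,0,0]]]' 45
python3 - <<'E'
from h import *
for i in range(3): s,im=snap("wrist","w19")
print(s["ee_pos"],s["ee_rot"],s["force"])
env.grab_frame("side");s,im=snap("side","side19");cv2.imwrite("pics/side19c.png",cv2.resize(im[150:300,250:410,::-1],None,fx=4,fy=4,interpolation=cv2.INTER_CUBIC))
E
```

```text
time_s: 36.88
ee_pos: [558.6, 53.6, 169.5]
ee_rot: [-89.2, -0.0, -84.5]
force: [0.4, 0.9, -0.8]
gripper_width: 45.9
[555.8   52.07 164.83] [-89.73  -0.04 -84.69] [-0.67  0.03  0.07]
```

View pics/w19.png

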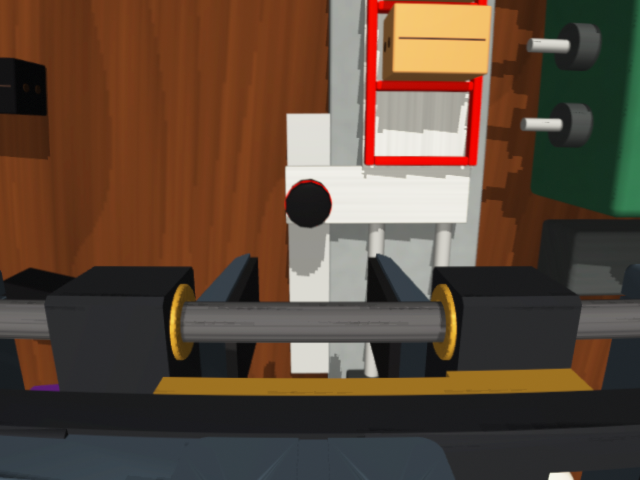

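View pics/side19c.png

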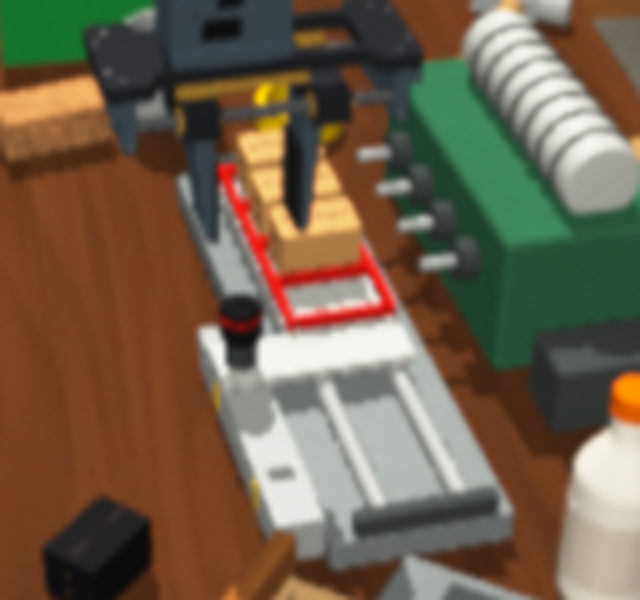

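```bash
python3 -m handwheel '[[0.0,[0,-10,0],[0,-6.77,0]],[0.0,[0,-10,0],[0,-6.77,0]],[0.0,[0,0,0],[0,-6.77,0]],[0.0,[0,0,0],[0,-6.77,0]],[0.0,[0,0,0],[0,-6.77,0]],[0.0,[0,0,0],[0,-6.77,0]],[0.0,[0,0,0],[0,-6.77,0]],[0.0,[0,0,0],[0,0,0]],[0.0,[0,0,0],[0,0,0]],[0.0,[0,0,0],[0,0,0]]]' 30
python3 - <<'E'
from h import *
delta([443.8,-177.8,130])
E
```

```text
time_s: 37.97
ee_pos: [554.2, 53.5, 182.2]
ee_rot: [-90.0, 0.1, -37.3]
force: [0.3, 0.7, -0.2]
gripper_width: 0.0
pos [554.25  53.5  182.19] rot [-90.04   0.06 -37.33]
shift tool xyz [  52.5    52.32 -250.85]
```

```bash
python3 -m handwheel '[[0.0,[5,5,-25],[0,0,0]],[0.0,[5,5,-25],[0,0,0]],[0.0,[5,5,-25],[0,0,0]],[0.0,[5,5,-25],[0,0,0]],[0.0,[5,5,-25],[0,0,0]],[0.0,[5,5,-25],[0,0,0]],[0.0,[5,5,-25],[0,0,0]],[0.0,[5,5,-25],[0,0,0]],[0.0,[6,6,-25],[0,0,0]],[0.0,[6,6,-26],[0,0,0]]]' 30
python3 - <<'E'
from h import *
for i in range(6): s,im=snap("wrist","w20")
print(s["ee_pos"],s["ee_rot"])
env.grab_frame("side");s,im=snap("side","side20")
E
```

```text
time_s: 38.8
ee_pos: [443.6, -179.0, 130.6]
ee_rot: [-90.0, -0.0, -37.3]
force: [0.2, -1.7, -0.3]
gripper_width: 0.2
[ 444.46 -177.88  130.92] [-89.97  -0.01 -37.29]
```

View pics/w20.png

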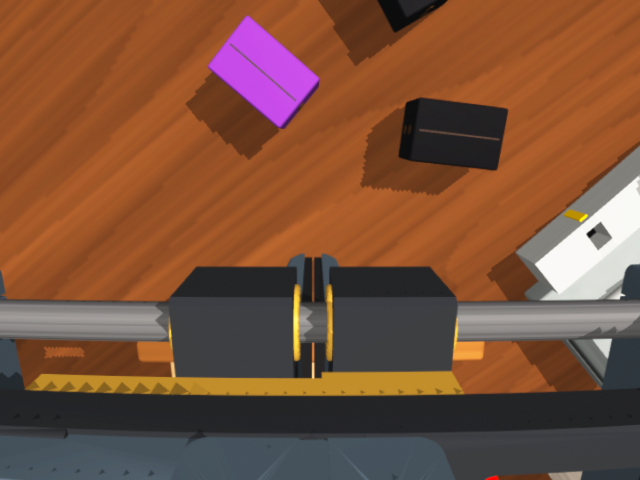

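View pics/side20.png

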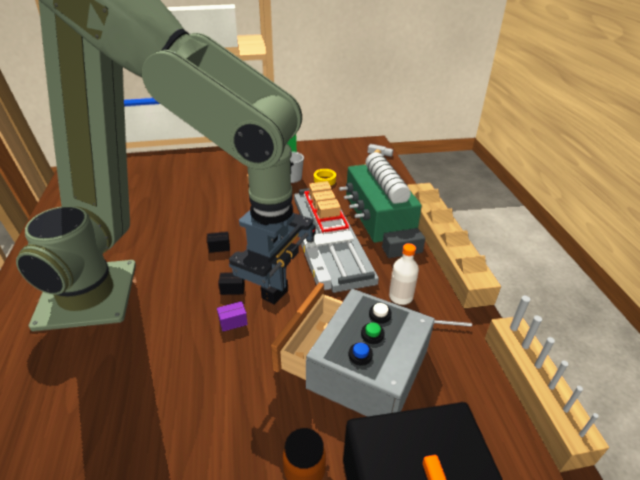

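```bash
python3 -m handwheel '[[0.0,[0,15,0],[0,0,0]],[0.0,[0,20,0],[0,0,0]],[0.0,[0,20,0],[0,0,0]],[0.0,[0,20,0],[0,0,0]],[0.0,[0,10,0],[0,0,0]],[0.0,[8,0,0],[0,0,0]],[0.0,[8,0,0],[0,0,0]],[0.0,[8,0,0],[0,0,0]],[0.0,[6,0,0],[0,0,0]],[0.0,[0,0,0],[0,0,0]]]' 30
python3 -m handwheel '[[0.0,[5,0,0],[0,0,0]],[0.0,[6,0,0],[0,0,0]],[0.0,[6,0,0],[0,0,0]],[0.0,[6,0,0],[0,0,0]],[0.0,[6,0,0],[0,0,0]],[0.0,[6,0,0],[0,0,0]],[0.0,[5,0,0],[0,0,0]],[0.0,[0,0,0],[0,0,0]],[0.0,[0,0,0],[0,0,0]],[0.0,[0,0,0],[0,0,0]]]' 30
python3 - <<'E'
from h import *
s,im=snap("side","side21");print(s["ee_pos"],s["force"],s["torque"])
E
```

```text
time_s: 40.03
ee_pos: [470.4, -197.5, 46.8]
ee_rot: [-90.0, -0.2, -37.2]
force: [0.4, -0.9, 0.3]
gripper_width: 0.7
time_s: 40.87
ee_pos: [499.9, -220.5, 45.8]
ee_rot: [-90.0, -0.0, -37.2]
force: [0.7, 0.6, -0.0]
gripper_width: 0.3
[ 499.91 -220.54   45.75] [ 0.67  0.56 -0.02] [ 0.07 -0.03  0.01]
```

View pics/side21.png

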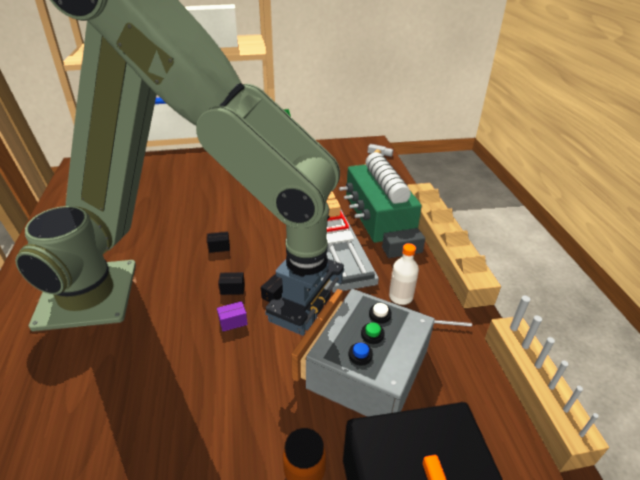

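```bash
python3 -m handwheel '[[0.0,[3,0,0],[0,0,0]],[0.0,[3,0,0],[0,0,0]],[0.0,[3,0,0],[0,0,0]],[0.0,[2,0,0],[0,0,0]],[0.0,[2,0,0],[0,0,0]],[0.0,[0,0,0],[0,0,0]],[0.0,[0,0,0],[0,0,0]],[0.0,[0,0,0],[0,0,0]],[0.0,[0,0,0],[0,0,0]],[0.0,[0,0,0],[0,0,0]]]' 30
python3 -m handwheel '[[0.0,[2,0,0],[0,0,0]],[0.0,[2,0,0],[0,0,0]],[0.0,[2,0,0],[0,0,0]],[0.0,[2,0,0],[0,0,0]],[0.0,[0,0,0],[0,0,0]],[0.0,[0,0,0],[0,0,0]],[0.0,[0,0,0],[0,0,0]],[0.0,[0,0,0],[0,0,0]],[0.0,[0,0,0],[0,0,0]],[0.0,[0,0,0],[0,0,0]]]' 30

```

```text
time_s: 41.75
ee_pos: [509.1, -227.6, 45.6]
ee_rot: [-90.0, 0.2, -37.2]
force: [-4.0, 3.2, 2.3]
gripper_width: 0.3
time_s: 42.58
ee_pos: [516.4, -233.1, 45.7]
ee_rot: [-90.0, 0.0, -37.2]
force: [-3.3, 2.9, -0.3]
gripper_width: 0.6
```

```bash
python3 -m handwheel '[[0.0,[2,0,0],[0,0,0]],[0.0,[2,0,0],[0,0,0]],[0.0,[0,0,0],[0,0,0]],[0.0,[0,0,0],[0,0,0]],[0.0,[0,0,0],[0,0,0]],[0.0,[0,0,0],[0,0,0]],[0.0,[0,0,0],[0,0,0]],[0.0,[0,0,0],[0,0,0]],[0.0,[0,0,0],[0,0,0]],[0.0,[0,0,0],[0,0,0]]]' 30

```

```text
time_s: 43.42
ee_pos: [516.3, -232.9, 45.8]
ee_rot: [-90.0, 0.5, -37.2]
force: [-10.6, 9.1, 8.5]
gripper_width: 0.6
```

```bash
python3 -m handwheel '[[0.0,[-5,0,0],[0,0,0]],[0.0,[-15,0,0],[0,0,0]],[0.0,[-20,0,0],[0,0,0]],[0.0,[-20,-10,0],[0,0,0]],[0.0,[0,-25,0],[0,0,0]],[0.0,[0,-25,0],[0,0,0]],[0.0,[0,-25,0],[0,0,0]],[0.0,[0,-25,0],[0,0,0]],[0.0,[0,-25,0],[0,0,0]],[0.0,[0,-10,0],[0,0,0]]]' 30
python3 - <<'E'
from h import *
for i in range(6): s,im=snap("wrist","w22")
print(s["ee_pos"],s["ee_rot"],s["force"])
env.grab_frame("side");s,im=snap("side","side22")
env.grab_frame("scene");s,im=snap("scene","scene22")
cv2.imwrite("pics/scene22c.png",cv2.resize(im[220:380,130:330,::-1],None,fx=3.5,fy=3.5,interpolation=cv2.INTER_CUBIC))
E
```

```text
time_s: 44.25
ee_pos: [475.2, -201.1, 195.2]
ee_rot: [-89.9, -0.6, -37.2]
force: [0.6, 0.5, -0.2]
gripper_width: 0.4
[ 471.51 -199.16  189.35] [-90.03   0.1  -37.21] [-0.7  -0.72 -0.49]
```

View pics/side22.png

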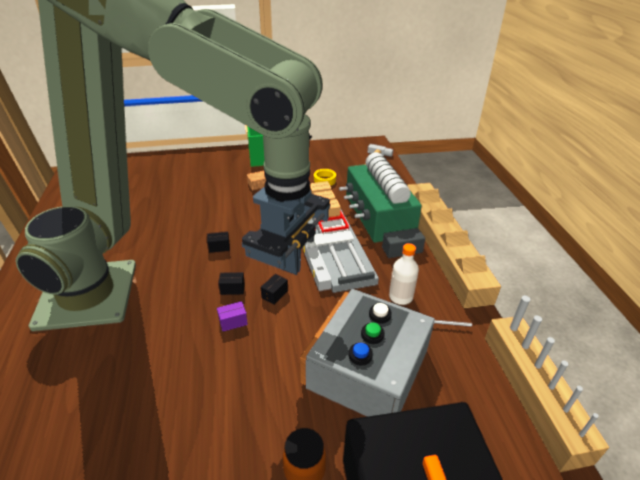

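View pics/scene22c.png

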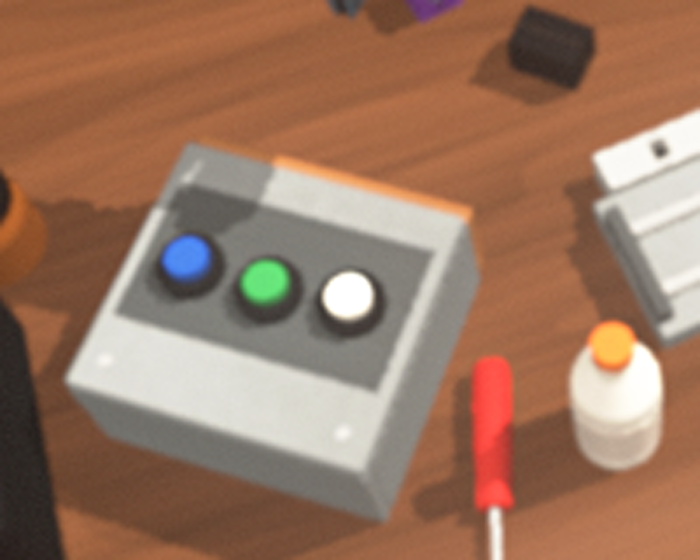

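```bash
python3 - <<'E'
from h import *
delta([638.5,-257.5,160])
W=np.array([638.5,-257.5,0]);G=np.array([612,-304,0]);B=np.array([578.5,-346,0]);R=rot(env.state()["ee_rot"])
print(R.T@(G-W),R.T@(B-W))
print(cv2.__version__ and onz("scene",(306,318),150), onz("side",(404,275),75))
E
```

```text
pos [ 471.7  -199.18  189.82] rot [-90.02   0.1  -37.21]
shift tool xyz [168.16  29.51  54.44]
[  7.02   0.01 -53.06] [   5.74    0.03 -106.77]
[ 740.59 -115.77  150.  ] [ 734.99 -126.19   75.  ]
```

```bash
python3 -m handwheel '[[0.0,[20,0,6.8],[0,0,0]],[0.0,[21,0,6.8],[0,0,0]],[0.0,[21,0,6.8],[0,0,0]],[0.0,[21,0,6.8],[0,0,0]],[0.0,[21,0,6.8],[0,0,0]],[0.0,[21,0,6.8],[0,0,0]],[0.0,[21,0,6.8],[0,0,0]],[0.0,[22,0,6.8],[0,0,0]],[0.0,[0,10,0],[0,0,0]],[0.0,[0,10,0],[0,0,0]]]' 30
python3 - <<'E'
from h import *
for i in range(5): s,im=snap("wrist","w23")
print(s["ee_pos"],s["ee_rot"])
env.grab_frame("side");s,im=snap("side","side23");cv2.imwrite("pics/side23c.png",cv2.resize(im[180:420,270:470,::-1],None,fx=2.5,fy=2.5))
env.grab_frame("scene");s,im=snap("scene","scene23");cv2.imwrite("pics/scene23c.png",cv2.resize(im[150:380,100:420,::-1],None,fx=2.5,fy=2.5))
E
```

```text
time_s: 45.58
ee_pos: [639.3, -257.8, 169.5]
ee_rot: [-90.0, 0.0, -37.2]
force: [-0.4, 0.8, -0.6]
gripper_width: 0.4
[ 637.57 -257.14  170.15] [-90.03   0.12 -37.21]
```

View pics/w23.png

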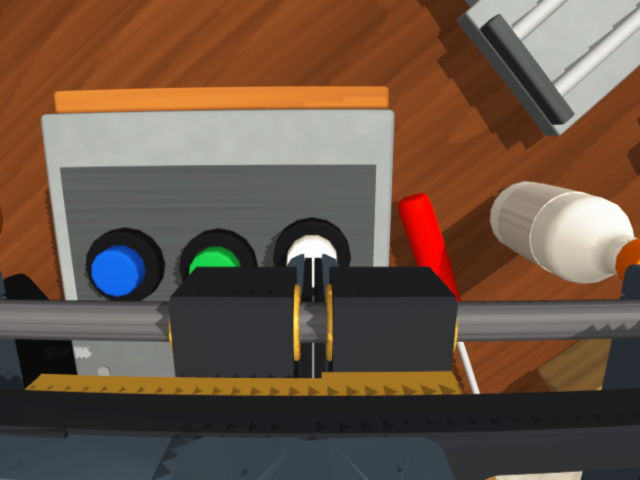

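View pics/side23c.png

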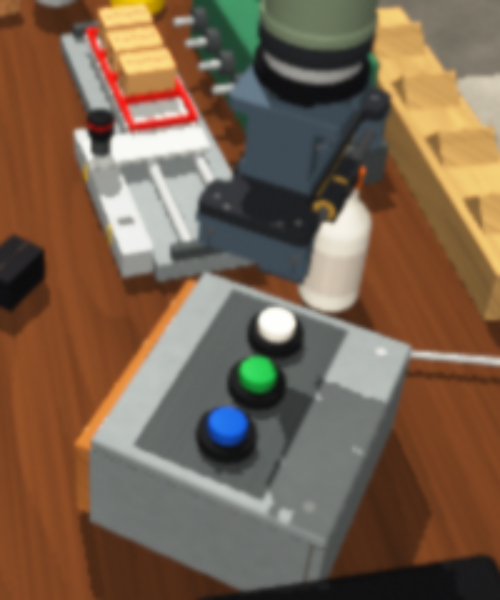

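View pics/scene23c.png

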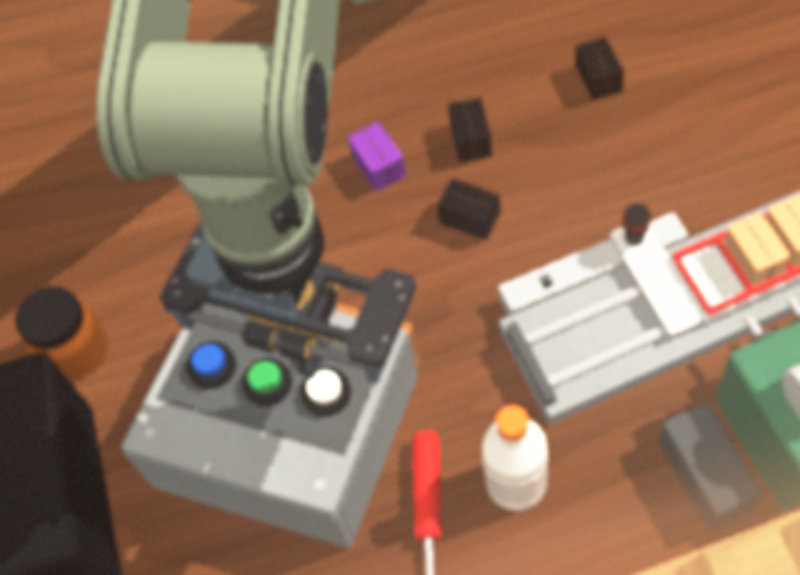

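```bash
python3 -m handwheel '[[0.0,[0,15,0],[0,0,0]],[0.0,[0,15,0],[0,0,0]],[0.0,[0,12,0],[0,0,0]],[0.0,[0,3,0],[0,0,0]],[0.0,[0,3,0],[0,0,0]],[0.0,[0,3,0],[0,0,0]],[0.0,[0,2,0],[0,0,0]],[0.0,[0,0,0],[0,0,0]],[0.0,[0,0,0],[0,0,0]],[0.0,[0,0,0],[0,0,0]]]' 30

```

```text
time_s: 46.87
ee_pos: [638.8, -257.6, 118.7]
ee_rot: [-90.0, -0.0, -37.2]
force: [-1.6, 2.5, 2.4]
gripper_width: 0.4
```

```bash
python3 -m handwheel '[[0.0,[0,2,0],[0,0,0]],[0.0,[0,1,0],[0,0,0]],[0.0,[0,0,0],[0,0,0]],[0.0,[0,0,0],[0,0,0]],[0.0,[0,0,0],[0,0,0]],[0.0,[0,0,0],[0,0,0]],[0.0,[0,0,0],[0,0,0]],[0.0,[0,0,0],[0,0,0]],[0.0,[0,0,0],[0,0,0]],[0.0,[0,0,0],[0,0,0]]]' 30
python3 - <<'E'
from h import *
env.grab_frame("side");s,im=snap("side","side24");cv2.imwrite("pics/side24c.png",cv2.resize(im[280:380,320:420,::-1],None,fx=5,fy=5,interpolation=cv2.INTER_CUBIC));print(s["ee_pos"],s["force"])
E
```

```text
time_s: 47.7
ee_pos: [638.9, -257.7, 116.3]
ee_rot: [-90.0, -0.1, -37.2]
force: [-1.6, 1.5, 8.3]
gripper_width: 0.5
[ 638.97 -257.69  116.29] [-2.94  0.63  8.39]
```

View pics/side24c.png

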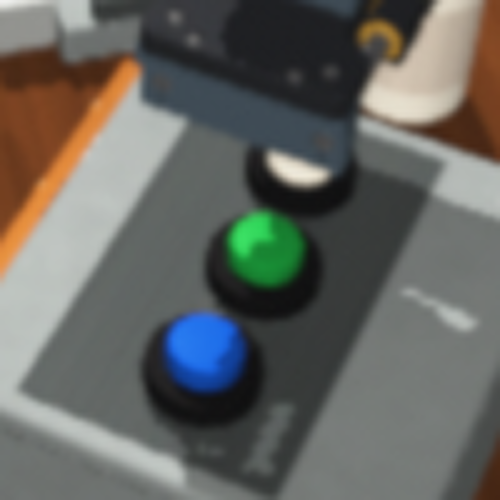

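```bash
python3 -m handwheel '[[0.0,[0,-15,0],[0,0,0]],[0.0,[0,-15,0],[0,0,0]],[0.0,[0,-5,0],[0,0,0]],[0.0,[1.1,0,-21.3],[0,0,0]],[0.0,[1.1,0,-21.3],[0,0,0]],[0.0,[1.1,0,-21.3],[0,0,0]],[0.0,[1.1,0,-21.3],[0,0,0]],[0.0,[1.1,0,-21.3],[0,0,0]],[0.0,[0,0,0],[0,0,0]],[0.0,[0,0,0],[0,0,0]]]' 30
python3 - <<'E'
from h import *
for i in range(3):s,im=snap("wrist","w25")
print(s["ee_pos"])
E
```

```text
time_s: 48.63
ee_pos: [578.3, -346.5, 149.1]
ee_rot: [-90.0, 0.0, -37.3]
force: [-0.3, 0.5, -0.3]
gripper_width: 0.7
[ 579.1  -345.22  149.32]
```

View pics/w25.png

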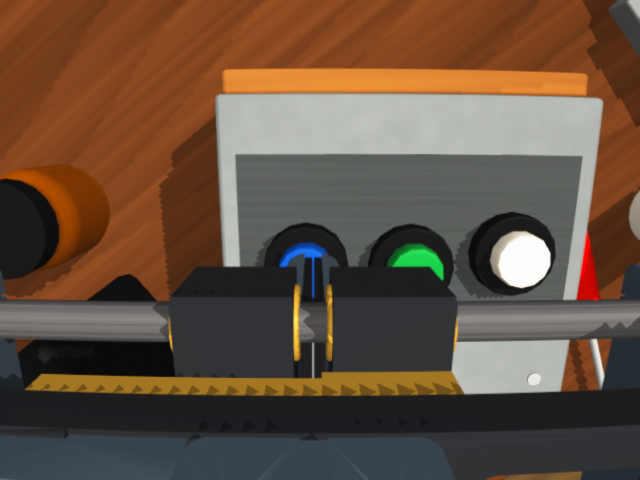

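```bash
python3 - <<'E'
from h import *
for a,b in [((465,403),(147,362)),((347,419),(124,297)),((465,403),(135,358))]:
    print(tri([ray("side",a),ray("scene",b)]))
im=cv2.imread("pics/scene22.png");cv2.imwrite("pics/tb.png",cv2.resize(im[250:450,0:200],None,fx=3,fy=3))
im=cv2.imread("pics/side22.png");cv2.imwrite("pics/tb2.png",cv2.resize(im[380:480,270:540],None,fx=2.8,fy=2.8))
E
```

```text
(array([ 712.7 , -463.15,  108.25]), [np.float64(15.790916394456032), np.float64(15.790916394455941)])
(array([ 530.28, -473.92,  105.57]), [np.float64(4.291123188569139), np.float64(4.291123188568847)])
(array([ 703.65, -477.69,  130.32]), [np.float64(13.275868975033985), np.float64(13.275868975033868)])
```

View pics/tb.png

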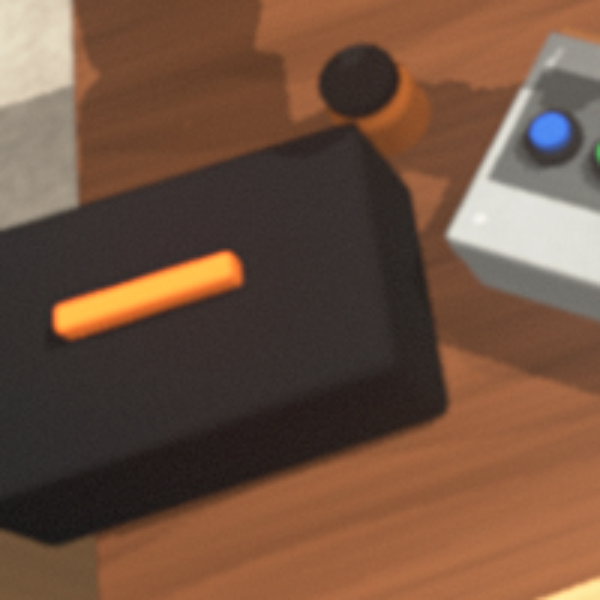

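View pics/tb2.png

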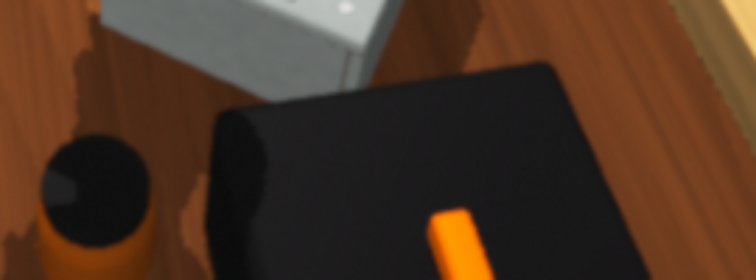

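```bash
python3 -m handwheel '[[0.0,[0,10,-1.5],[0,0,0]],[0.0,[0,10,0],[0,0,0]],[0.0,[0,4,0],[0,0,0]],[0.0,[0,3,0],[0,0,0]],[0.0,[0,3,0],[0,0,0]],[0.0,[0,2,0],[0,0,0]],[0.0,[0,2,0],[0,0,0]],[0.0,[0,0,0],[0,0,0]],[0.0,[0,0,0],[0,0,0]],[0.0,[0,0,0],[0,0,0]]]' 30

```

```text
time_s: 49.62
ee_pos: [577.9, -346.7, 116.5]
ee_rot: [-90.0, -0.0, -37.2]
force: [-1.4, 2.7, 5.2]
gripper_width: 0.3
```

Pressed near full; add 1 mm to be sure and hold, then lift and go to green.

```bash
python3 -m handwheel '[[0.0,[0,1,0],[0,0,0]],[0.0,[0,0,0],[0,0,0]],[0.0,[0,0,0],[0,0,0]],[0.0,[0,0,0],[0,0,0]],[0.0,[0,0,0],[0,0,0]],[0.0,[0,0,0],[0,0,0]],[0.0,[0,0,0],[0,0,0]],[0.0,[0,0,0],[0,0,0]],[0.0,[0,0,0],[0,0,0]],[0.0,[0,0,0],[0,0,0]]]' 30
python3 -m handwheel '[[0.0,[0,-15,0],[0,0,0]],[0.0,[0,-15,0],[0,0,0]],[0.0,[0,-5,0],[0,0,0]],[0.0,[0.4,0,18],[0,0,0]],[0.0,[0.4,0,18],[0,0,0]],[0.0,[0.4,0,18.5],[0,0,0]],[0.0,[0,0,0],[0,0,0]],[0.0,[0,0,0],[0,0,0]],[0.0,[0,0,0],[0,0,0]],[0.0,[0,0,0],[0,0,0]]]' 30
python3 - <<'E'
from h import *
s,im=snap("wrist","w26")
print(s["ee_pos"])
E
```

```text
time_s: 50.45
ee_pos: [577.9, -346.8, 116.2]
ee_rot: [-90.0, -0.1, -37.2]
force: [-3.7, 3.7, 8.9]
gripper_width: 0.4
time_s: 51.28
ee_pos: [611.2, -305.1, 149.5]
ee_rot: [-90.0, 0.0, -37.3]
force: [0.4, 0.0, -0.1]
gripper_width: 0.2
[ 611.18 -305.1   149.5 ]
```

View pics/w26.png

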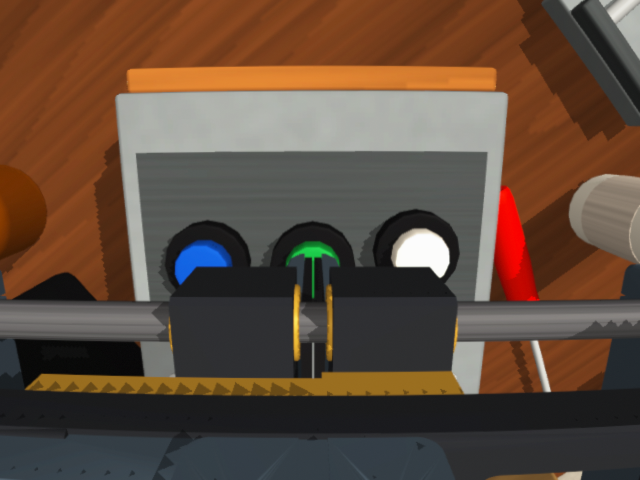

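```bash
python3 -m handwheel '[[0.0,[0,10,0],[0,0,0]],[0.0,[0,10,0],[0,0,0]],[0.0,[0,4,0],[0,0,0]],[0.0,[0,3,0],[0,0,0]],[0.0,[0,3,0],[0,0,0]],[0.0,[0,2,0],[0,0,0]],[0.0,[0,2,0],[0,0,0]],[0.0,[0,1,0],[0,0,0]],[0.0,[0,0,0],[0,0,0]],[0.0,[0,0,0],[0,0,0]]]' 30
python3 -m handwheel '[[0.0,[0,0,0],[0,0,0]],[0.0,[0,0,0],[0,0,0]],[0.0,[0,0,0],[0,0,0]],[0.0,[0,0,0],[0,0,0]],[0.0,[0,0,0],[0,0,0]],[0.0,[0,0,0],[0,0,0]],[0.0,[0,0,0],[0,0,0]],[0.0,[0,0,0],[0,0,0]],[0.0,[0,0,0],[0,0,0]],[0.0,[0,0,0],[0,0,0]]]' 30
```

```text
time_s: 52.17
ee_pos: [611.3, -304.2, 116.3]
ee_rot: [-90.0, -0.0, -37.2]
force: [-3.9, 1.8, 7.2]
gripper_width: 0.2
time_s: 53.0
ee_pos: [611.3, -304.2, 116.3]
ee_rot: [-90.0, -0.0, -37.2]
force: [-5.3, 1.4, 7.7]
gripper_width: 0.5
```

```bash
python3 -m handwheel '[[0.0,[0,-20,0],[0,0,0]],[0.0,[0,-25,0],[0,0,0]],[0.0,[0,-25,0],[0,6.75,0]],[0.0,[0,-10,0],[0,6.75,0]],[0.0,[0,-10,0],[0,6.75,0]],[0.0,[0,0,0],[0,6.75,0]],[0.0,[0,0,0],[0,6.75,0]],[0.0,[0,0,0],[0,6.75,0]],[0.0,[0,0,0],[0,6.75,0]],[0.0,[0,0,0],[0,0,0]]]' 30
python3 - <<'E'
from h import *
for i in range(5): s,im=snap("wrist","w27")
env.grab_frame("scene");snap("scene","scene27");env.grab_frame("side");snap("side","side27")
delta([554.5,51,150])
E
```

```text
time_s: 53.83
ee_pos: [612.3, -304.3, 204.8]
ee_rot: [-89.9, -0.0, -84.6]
force: [-0.7, -0.1, 0.3]
gripper_width: 0.3
pos [ 611.76 -304.26  204.86] rot [-89.99  -0.   -84.42]
shift tool xyz [-359.14   54.84  -22.47]
```

View pics/scene27.png

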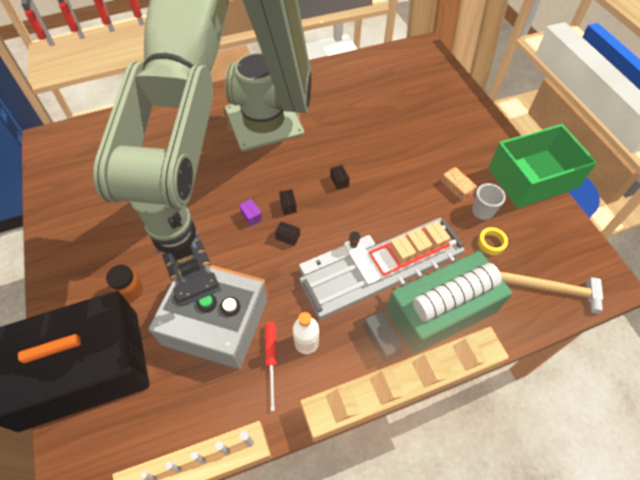

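View pics/side27.png

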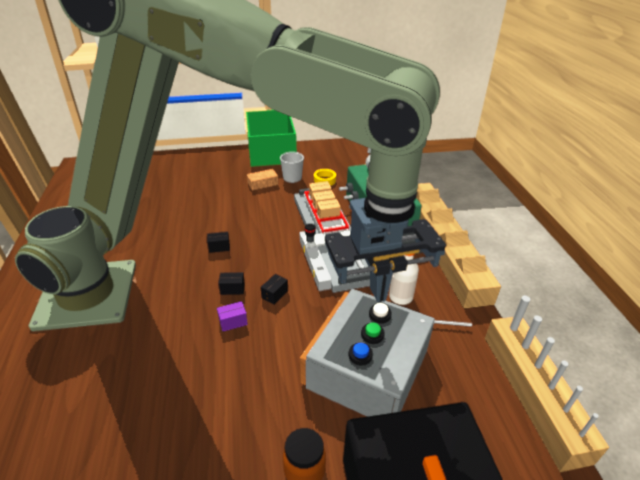

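```bash
python3 -m handwheel '[[0.0,[-20,0,-2.3],[0,0,0]],[0.0,[-28,0,-2.3],[0,0,0]],[0.0,[-28,0,-2.3],[0,0,0]],[0.0,[-28,0,-2.3],[0,0,0]],[0.0,[-28,0,-2.3],[0,0,0]],[0.55,[-28,0,-2.3],[0,0,0]],[0.55,[-28,0,-2.3],[0,0,0]],[0.55,[-28,0,-2.3],[0,0,0]],[0.55,[-28,0,-2.3],[0,0,0]],[0.55,[-28,0,-2.3],[0,0,0]]]' 30
python3 -m handwheel '[[0.55,[-28,9,0],[0,0,0]],[0.55,[-28,9,0],[0,0,0]],[0.55,[-20,9,0],[0,0,0]],[0.55,[-11,9,0],[0,0,0]],[0.55,[0,9,0],[0,0,0]],[0.55,[0,9,0],[0,0,0]],[0.55,[0,0,0],[0,0,0]],[0.55,[0,0,0],[0,0,0]],[0.55,[0,0,0],[0,0,0]],[0.55,[0,0,0],[0,0,0]]]' 30
python3 - <<'E'
from h import *
for i in range(3): s,im=snap("wrist","w28")
print(s["ee_pos"],s["ee_rot"])
R=rot(s["ee_rot"])
g=(im.astype(int).max(2)<60).astype(np.uint8);g[:, :270]=0;g[:,370:]=0;g[:150]=0;g[250:]=0
n,l,st,c=cv2.connectedComponentsWithStats(g)
for i in range(1,n):
    if st[i,4]>400: print(st[i],c[i],R.T@(onz("wrist",c[i],87,s)-s["ee_pos"]))
E
```

```text
time_s: 55.12
ee_pos: [562.2, -34.5, 205.1]
ee_rot: [-90.0, -0.0, -84.4]
force: [0.7, 0.7, -0.1]
gripper_width: 30.7
time_s: 55.95
ee_pos: [554.8, 50.0, 151.4]
ee_rot: [-89.9, -0.0, -84.5]
force: [-0.5, 0.8, -0.1]
gripper_width: 50.2
[554.59  50.34 151.4 ] [-89.93  -0.   -84.51]
[ 288  182   48   48 1748] [311.4  206.17] [-26.68  64.4    0.36]
```

View pics/w28.png

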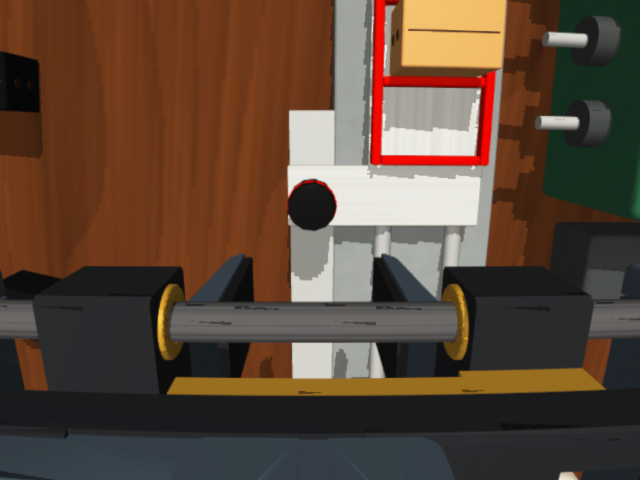

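```bash
python3 -m handwheel '[[0.55,[-13.3,5,0],[0,0,0]],[0.55,[-13.3,15,0],[0,0,0]],[0.55,[0,20,0],[0,0,0]],[0.55,[0,20,0],[0,0,0]],[0.55,[0,15,0],[0,0,0]],[0.55,[0,10,0],[0,0,0]],[0.55,[0,8,0],[0,0,0]],[0.55,[0,0,0],[0,0,0]],[0.55,[0,0,0],[0,0,0]],[0.55,[0,0,0],[0,0,0]]]' 
python3 -m handwheel '[[0.1,[0,0,0],[0,0,0]],[0.1,[0,0,0],[0,0,0]],[0.1,[0,0,0],[0,0,0]],[0.1,[0,0,0],[0,0,0]],[0.1,[0,0,0],[0,0,0]],[0.1,[0,0,0],[0,0,0]],[0.1,[0,0,0],[0,0,0]],[0.1,[0,0,0],[0,0,0]],[0.1,[0,0,0],[0,0,0]],[0.1,[0,0,0],[0,0,0]]]' 45
python3 -m handwheel '[[0.1,[0,-3,0],[0,0,0]],[0.1,[0,-4,0],[0,0,0]],[0.1,[0,-4,0],[0,0,0]],[0.1,[0,-4,0],[0,0,0]],[0.1,[0,-4,0],[0,0,0]],[0.1,[0,-1,0],[0,0,0]],[0.1,[0,0,0],[0,0,0]],[0.1,[0,0,0],[0,0,0]],[0.1,[0,0,0],[0,0,0]],[0.1,[0,0,0],[0,0,0]]]' 45
```

```text
time_s: 56.93
ee_pos: [552.4, 77.5, 58.7]
ee_rot: [-89.9, 0.0, -84.5]
force: [0.1, -0.1, -0.2]
gripper_width: 50.3
time_s: 57.77
ee_pos: [551.5, 77.3, 58.3]
ee_rot: [-90.0, -0.0, -84.5]
force: [-2.8, 0.2, 5.5]
gripper_width: 27.4
time_s: 58.6
ee_pos: [551.4, 77.3, 77.6]
ee_rot: [-90.0, -0.0, -84.5]
force: [1.1, 0.6, -9.6]
gripper_width: 26.7
```

```bash
python3 -m handwheel '[[0.1,[4,0,0],[0,0,0]],[0.1,[10,0,0],[0,0,0]],[0.1,[12,0,0],[0,0,0]],[0.1,[12,0,0],[0,0,0]],[0.1,[12,0,0],[0,0,0]],[0.1,[12,0,0],[0,0,0]],[0.1,[12,0,0],[0,0,0]],[0.1,[12,0,0],[0,0,0]],[0.1,[4,0,0],[0,0,0]],[0.1,[0,0,0],[0,0,0]]]' 45
python3 -m handwheel '[[0.1,[2,0,0],[0,0,0]],[0.1,[2,0,0],[0,0,0]],[0.1,[2,0,0],[0,0,0]],[0.1,[2,0,0],[0,0,0]],[0.1,[1,0,0],[0,0,0]],[0.1,[0.5,0,0],[0,0,0]],[0.1,[0,0,0],[0,0,0]],[0.1,[0,0,0],[0,0,0]],[0.1,[0,0,0],[0,0,0]],[0.1,[0,0,0],[0,0,0]]]' 45
python3 - <<'E'
from h import *
s,im=snap("wrist","w29")
print(s["ee_pos"],s["force"],s["torque"],np.linalg.norm(s["ee_pos"][:2]-[551.4,77.3]))
E
```

```text
time_s: 59.43
ee_pos: [560.2, -14.6, 77.8]
ee_rot: [-90.0, -0.1, -84.5]
force: [-0.2, -2.6, -10.0]
gripper_width: 26.9
time_s: 60.27
ee_pos: [561.0, -21.7, 77.8]
ee_rot: [-90.0, -0.0, -84.5]
force: [-1.5, 0.8, -8.8]
gripper_width: 27.2
[560.95 -21.67  77.79] [-1.49  0.82 -8.8 ] [ 0.26  0.23 -0.03] 99.43353650359668
```

View pics/w29.png

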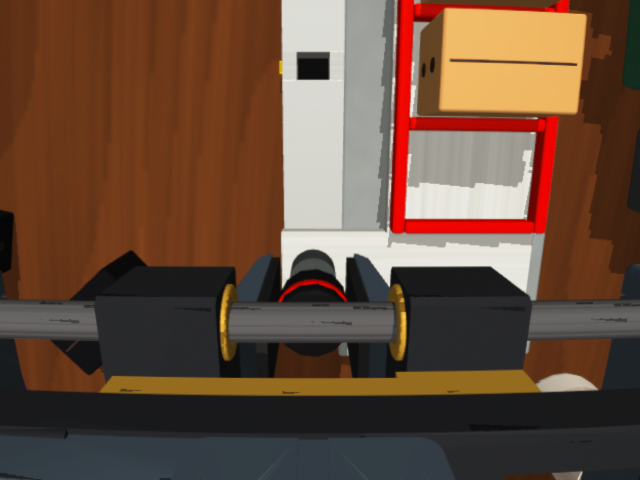

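Move 0.5 mm more and lower.

```bash
python3 -m handwheel '[[0.1,[0.5,0,0],[0,0,0]],[0.1,[0,0,0],[0,0,0]],[0.1,[0,0,0],[0,0,0]],[0.1,[0,2,0],[0,0,0]],[0.1,[0,2,0],[0,0,0]],[0.1,[0,2,0],[0,0,0]],[0.1,[0,1,0],[0,0,0]],[0.1,[0,0,0],[0,0,0]],[0.1,[0,0,0],[0,0,0]],[0.1,[0,0,0],[0,0,0]]]' 45
```

```text
time_s: 61.15
ee_pos: [561.0, -22.2, 70.9]
ee_rot: [-90.0, 0.0, -84.5]
force: [-3.6, 1.9, -7.7]
gripper_width: 26.9
```

```bash
python3 -m handwheel '[[0.1,[0,2,0],[0,0,0]],[0.1,[0,2,0],[0,0,0]],[0.1,[0,2,0],[0,0,0]],[0.1,[0,2,0],[0,0,0]],[0.1,[0,2,0],[0,0,0]],[0.1,[0,2,0],[0,0,0]],[0.1,[0,0.5,0],[0,0,0]],[0.1,[0,0,0],[0,0,0]],[0.1,[0,0,0],[0,0,0]],[0.1,[0,0,0],[0,0,0]]]' 45
python3 -m handwheel '[[0.5,[0,0,0],[0,0,0]],[0.5,[0,0,0],[0,0,0]],[0.5,[0,0,0],[0,0,0]],[0.5,[0,0,0],[0,0,0]],[0.5,[0,-10,0],[0,0,0]],[0.5,[0,-20,0],[0,0,0]],[0.5,[0,-25,0],[0,0,0]],[0.5,[0,-25,0],[0,0,0]],[0.5,[12,-25,0],[0,0,0]],[0.5,[12,-20,0],[0,0,0]]]' 45
python3 -m handwheel '[[0.5,[20,-15,0],[0,0,0]],[0.5,[20,-15,0],[0,0,0]],[0.5,[0,-15,0],[0,0,0]],[0.5,[0,0,0],[0,0,0]],[0.5,[0,0,0],[0,0,0]],[0.5,[0,0,0],[0,0,0]],[0.5,[0,0,0],[0,0,0]],[0.5,[0,0,0],[0,0,0]],[0.5,[0,0,0],[0,0,0]],[0.5,[0,0,0],[0,0,0]]]' 45
python3 - <<'E'
from h import *
s,im=snap("wrist","w30");print(s["ee_pos"],s["ee_rot"],s["force"])
for r in rails(im,s,80): print(*r)
env.grab_frame("side");_,b=snap("side","side30");cv2.imwrite("pics/side30c.png",cv2.resize(b[150:400,240:450,::-1],None,fx=2.4,fy=2.4,interpolation=cv2.INTER_CUBIC))
env.grab_frame("scene");snap("scene","scene30")
E
```

```text
time_s: 61.98
ee_pos: [561.1, -22.2, 58.4]
ee_rot: [-90.0, -0.0, -84.5]
force: [-4.7, 1.5, -4.5]
gripper_width: 27.2
time_s: 62.82
ee_pos: [564.7, -46.1, 186.8]
ee_rot: [-89.7, -0.1, -84.4]
force: [-0.2, -0.5, -0.1]
gripper_width: 45.6
time_s: 63.65
ee_pos: [567.3, -85.6, 227.8]
ee_rot: [-90.1, 0.0, -84.4]
force: [0.3, 0.2, 0.7]
gripper_width: 45.9
[567.26 -85.61 227.83] [-90.05   0.01 -84.43] [0.28 0.23 0.74]
[421.94  13.96] [629.26  68.53] 6.810859203338623 (54.549190521240234, 19.231861114501953)
```

View pics/w30.png

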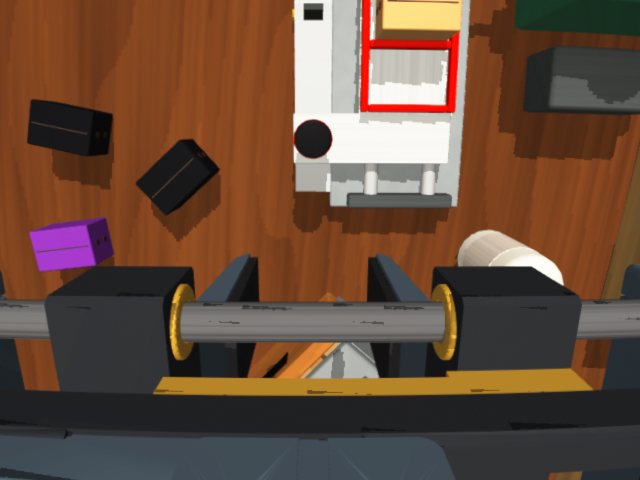

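View pics/side30c.png

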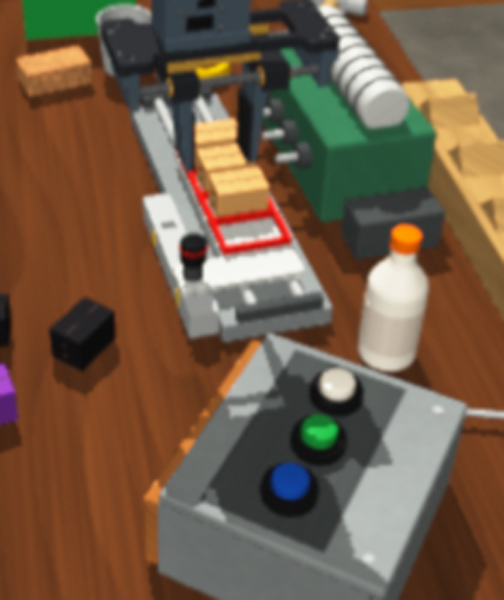

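View pics/scene30.png

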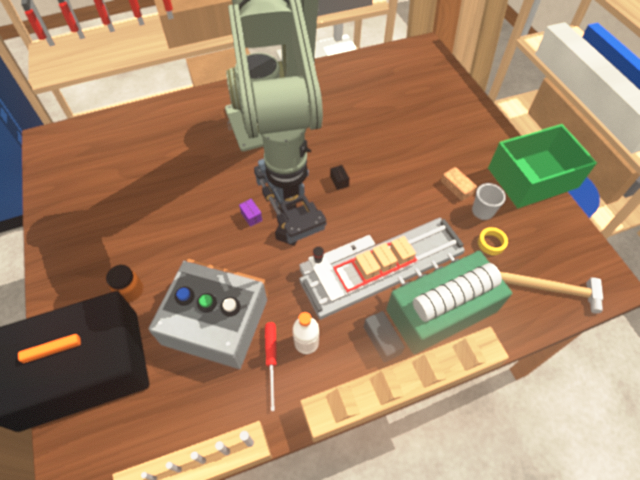

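```bash
python3 -m handwheel '[[0.5,[-20,-12,-2],[0,0,0]],[0.5,[-22,-12,-2],[0,0,0]],[0.5,[-22,-12,-2],[0,0,0]],[0.5,[-22,-12,-2],[0,0,0]],[0.5,[-22,-12,-2],[0,0,0]],[0.5,[-22,-12,0],[0,0,0]],[0.5,[0,0,0],[0,0,0]],[0.5,[0,0,0],[0,0,0]],[0.5,[0,0,0],[0,0,0]],[0.5,[0,0,0],[0,0,0]]]'
python3 - <<'E'
from h import *
for i in range(2): s,im=snap("wrist","w31")
print(s["ee_pos"],s["ee_rot"])
a=np.radians(5.43);o=np.array([632.0,31.2])
for r in rails(im,s,80):
    d=r[1]-o; print(*r,"nest",d@[np.cos(a),np.sin(a)],d@[-np.sin(a),np.cos(a)])
m=red(im); n,l,st,_=cv2.connectedComponentsWithStats(m); i=1+np.argmax(st[1:,4])
W=np.array([onz("wrist",p,52,s)[:2] for p in np.argwhere(l==i)[:,::-1]],np.float32);print(cv2.minAreaRect(W))
E
```

```text
time_s: 64.73
ee_pos: [544.7, 41.6, 299.5]
ee_rot: [-90.1, -0.0, -84.5]
force: [-0.3, 0.5, 0.5]
gripper_width: 45.6
[544.7   41.57 299.53] [-90.09  -0.02 -84.53]
[629.54 247.05] [863.74  33.53] 89.93980407714844 (108.8901596069336, 20.266740798950195) nest 230.92109756158027 -19.611957900038984
[407.46 175.49] [628.34  78.76] 5.6434149742126465 (54.98817443847656, 36.12199783325195) nest 0.8579624364238079 47.688502528248165
[409.2  122.06] [623.72 125.42] 6.019559383392334 (55.00001907348633, 36.347537994384766) nest 0.667849891509296 94.57747279744656
[414.89  61.37] [621.01 176.74] 5.553365230560303 (54.94343566894531, 37.38340377807617) nest 2.8301120461002265 145.9229098816014
((624.2225952148438, 103.05543518066406), (74.56556701660156, 194.76612854003906), 5.492832183837891)
```

View pics/w31.png

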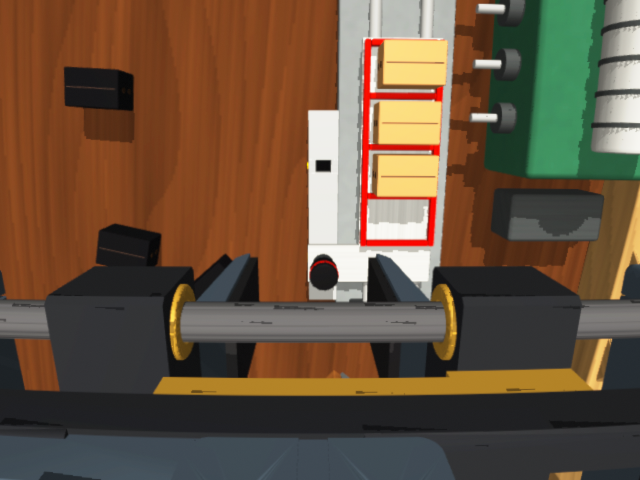

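```bash
python3 - <<'E'
from workcell import env
print(env.job_done())
E
```

```text
the job is handed in; nothing more can be done
None
```

I carried out the whole sequence and handed the job in at about 65 s. No verdict came back.

**What was done**
- **Rail ends:** I found three beech rail ends and saw no fourth. They went into nests 1, 2 and 3; nest 0 stays empty.
- **Carriage out:** I pulled the plunger, slid the carriage to the boring hole and let the pin drop in. At the bottom the grip stood 0.4 mm above its height in the loading hole.
- **Drawer:** I pushed it until it stopped moving at about 16 N. The pictures afterwards show its front close against the cabinet.
- **Keys:** I pressed white, then blue, then green. Each press bottomed out at 116.2–116.3 mm with 8–9 N.
- **Carriage back:** I returned it to the loading hole and let the pin drop in.

**Last checks**
- **Rail ends in nests:** All lie flat, within about 3 mm of centre lengthwise (x) and 2 mm across (y), and within 0.6° of the station's direction.
- **Carriage:** The nest frame measures within 0.4 mm of where it was at the start.
- **Everything else:** The drawer looks shut, the keys look up and the other things on the bench look unmoved. I judged these from the pictures only.

**Disagreements**
- Measured with the wrist camera, the frame and blocks came out 1–3% small, and the two-view height of the knob's top was about 6 mm low. I put both down to pixel edges and calibration.
- The grip on the knob sat about 1 mm further along the slide on the way back than on the way out. The pin still dropped fully in.

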